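# Close up the two paste pots

## Robot

A 7-joint arm with a two-finger parallel gripper is mounted at the origin on a cart in front of the work surface, level with it; the furniture and walls round the work are solid. World frame = base frame: x ahead of the robot, y to its left, z up, the work surface at z = 0. Lengths are in m, angles in rad, forces in N, time in s.
With the tool pointing down it reaches from about 0.425 to 0.925 m from the base axis. Payload 6.8 kg.
Tool frame: the origin (TCP) lies at the very end of the fingers, on their centre line; the grasp point (between the pads) lies bot.tcp_to_grasp behind it (bot.tcp_to_grasp is the distance from the TCP to the grasp point, in m); z points along the fingers, y is the line along which they close (so a half turn about z gives the same grasp; the last joint's range is limited). The gripper opens to 85 mm and grips with 20 to 120 N. Pads are 22 mm wide; open, the fingers measure 114 mm over their backs; the gripper's body (76 mm by 85 mm) begins 54 mm behind the grasp point. The pads swing forward as they close: fully open they stand 13 mm farther back than shut.
Start: joints at [1.047, 0.477, 0.022, 1.555, -0.011, 1.109, -0.083], TCP at [0.273, -0.617, 0.231] pointing down, gripper open.
Joint ranges: [-2.96, 2.96], [-0.34, 2.1], [-1.41, 1.46], [0.24, 2.44], [-1.37, 4.51], [0.17, 1.92], [-2.96, 2.96]. Speed limits (rad/s): [2.39, 2.39, 3.14, 3.14, 3.14, 3.14, 3.14].

## Interface

Orientations are given as a unit quaternion [w, x, y, z].
In Python, from station import bot gives the robot as it stands.
- The arm moves only by the tool servo_tool, never from a script. Its argument "motion" is a list that holds one entry, the list of rows, each a list of 7 numbers: the shift along the tool's x, y, z in m, then the turn, a rotation vector about the tool's x, y, z in units of 5 degrees (1.0 is 5 degrees), then the opening, from 0 (shut) to 1 (fully open). A call has 1 to 20 rows; each row is the pose to reach, as a shift and turn from the pose commanded when the call began, along the tool's axes at that moment; what a row does not reach only later rows make up. A row lasts 1/12 s, in which the tool goes at most 41.7 mm and 7.16 degrees, less where a joint would pass 70% of its speed; a pose out of reach is approached as far as the arm can. A call with a gripper value outside its range is refused whole. The fingers move at their own pace and stop on an object; "grip_force" is the grip in N (left out, the last holds). Time passes only in rows, so rows that repeat a pose let the fingers close. It gives the time, the measured TCP pose, the force, the opening and the grip force at its end, in the units of the state.
- bot.get_obs(): the state, without advancing time (a new reading comes with each control period).
- bot.read_camera(name): name is "scene" or "top" or "wrist"; returns a dict with "img" (384x512x3 uint8, red, green, blue), "K" (3x3 intrinsics, pixels), "pose" (4x4, takes a point from camera to world coordinates). Camera axes: x right, y down, z forward; pixel columns grow to the right and rows downward; lengths in m; the calibration is good to about 2 mm. The wrist camera is an equidistant fisheye: a pixel r from the principal point sees the ray r / f radians off the axis. A picture is of the moment at which its call begins. There is no depth.
- bot.hand_in(): hands the job in; it is judged then, once.
The state is a dict: "t": time; "q": joint angles; "joint_vel": joint speeds; "joint_torque": joint torques, N m; "eef_pos": TCP position; "tool_rot": TCP orientation; "contact_force": force on the tool from outside, world axes, zero at the start; "torque": the same for the moment, N m; "gripper_width": opening from 0.0 (shut) to 1.0 (fully open); "grasp_force": force on a finger pad.
Only numpy, scipy, OpenCV 4.12 (cv2) and the standard library are available. Lean on these libraries where they do the work, as an engineer would, in place of code of your own. Each camera call takes 0.05 s, during which the arm holds its last target. There are 200 camera calls.

## Task

The two paste pots are washed and dry; close them up. Lay the flat brush that was left across the big pot down in the brush rest, then take the two wooden covers off the sloping drain rack and set each gently on the pot it fits, so that it sits fully home and level. Leave the pots where they stand and do not disturb the other things on the table.

Things in the scene. Friction and masses are not known exactly. Their poses are not given: they have to be found in the camera images.
- big_pot: big white straight-sided stoneware pot, open and empty, outside 92 mm, mouth 82 mm, 78 mm tall, about 550 g, loose on the table; origin at the centre of its underside, z up. One pot stands left, one right of the rack, either way round. The brush lies across its mouth at the start.
- big_pot_rim (a point): centre of the big pot's mouth, level with the top of the rim, 78 mm above the table
- small_pot: small white straight-sided stoneware pot, open and empty, outside 72 mm, mouth 62 mm, 62 mm tall, about 400 g, loose on the table; origin at the centre of its underside, z up. One pot stands left, one right of the rack, either way round.
- small_pot_rim (a point): centre of the small pot's mouth, level with the top of the rim, 62 mm above the table
- big_cover: big round beech cover, 100 mm across, of the big pot, about 110 g, loose on the rack's +y half at the start, knob outwards. Origin: centre of the underside of its locating ring, z up through the knob. Along z: hollow ring 0-7 mm (75 mm across, tapered foot), plate 7-15 mm, knob to 43 mm. Seated: plate on the rim all round, origin 7 mm below the rim.
- big_cover_knob (a point): middle of the big cover's knob, 32 mm from the cover's origin along its z axis, 17 mm above the plate; the knob is 26 mm across from 8 mm under to 7 mm over this point, its top 11 mm over it; below is a 16 mm neck. z points out of the knob: on the rack it leans 30 deg from vertical, towards the rack's -x
- small_cover: small round beech cover, 80 mm across, of the small pot, about 70 g, loose on the rack's -y half at the start, knob outwards. Origin: centre of the underside of its locating ring, z up through the knob. Along z: hollow ring 0-7 mm (55 mm across, tapered foot), plate 7-15 mm, knob to 43 mm. Seated: plate on the rim all round, origin 7 mm below the rim.
- small_cover_knob (a point): middle of the small cover's knob, 32 mm from the cover's origin along its z axis, 17 mm above the plate; the knob is 26 mm across from 8 mm under to 7 mm over this point, its top 11 mm over it; below is a 16 mm neck. z points out of the knob: on the rack it leans 30 deg from vertical, towards the rack's -x
- paste_brush: flat paste brush, 9 mm thick, about 50 g, lying level across the big pot at the start. Origin under its balance point, x towards the bristles, z up. Handle x -110 to +19 mm, 14 mm wide ahead of -50 mm, 19 mm behind it; steel ferrule 24 mm wide to +43 mm, bristles 25 mm wide to +79 mm. Origin within 1 cm of the middle of the mouth
- brush_rest: white stoneware brush rest, fixed on the 2 mm thick cutting mat; origin at the centre of its underside, x the way a brush lies. Foot plate 100 x 60 x 8 mm; two cross bars at x = -40 and +40 mm, each 12 mm thick, 66 mm long, tops 24 mm above the origin, with horns to 36 mm at both ends, 50 mm apart. A brush laid on the bars (either way round) has its underside 24 mm above the origin
- drain_rack: steel-wire drain rack, fixed, 222 mm wide (y), 95 mm deep, wires sloping at 30 deg, low side at its -x, which faces roughly left (world +y), high side 76 mm above the table; a ledge wire along the low side holds the covers. Origin near the middle of its footprint, z up. The covers lie side by side, middles about 104 mm apart
- glue_bottle: bystander, not to be disturbed: amber glue bottle with a white nozzle, 34 mm across, 121 mm tall; origin at the centre of its underside, z up
- mug: bystander, not to be disturbed: white mug, 79 mm across, 128 mm tall, its handle reaching out to 75 mm from its middle; origin at the centre of its underside, z up
- tape_roll: bystander, not to be disturbed: cream roll of paper tape lying flat, 72 mm across, 19 mm high; origin at the centre of its underside, z up
- eraser: bystander, not to be disturbed: blue and white eraser, 20 x 42 x 13 mm; origin at the centre of its underside, z up
- ink_bottle: bystander, not to be disturbed: small dark blue ink bottle, 44 x 44 mm, 56 mm tall, beside the rack; origin at the centre of its underside, z up
Things that resemble listed ones, but are neither listed nor needed, are in the scene too. What is shaped like the brush_rest but red is not meant.

How it is judged:
By the outcome, as a careful person would: the job done as asked, in the order asked, and still so for the second after the job is handed in, with the robot touching nothing.
It also fails if it takes over 67 s, if anything falls off the work surface, if the arm or the gripper's body presses on something with over 40 N, if the wrist force passes 120 N, or if a joint passes its speed limit or range.

## Working session

There is one attempt and no reset: what is moved stays moved. The work goes in short steps, Python scripts to look and compute and a tool call to move; the robot and the scene stay as the last step left them, time stands still between calls to the robot, and variables do not carry over. Pictures are saved under pics/ and viewed, at most 10 in all, crops included, and the job is handed in when it is done.

Besides the shell and the picture viewer there is one more tool, called after "Emit:" as name(argument=value, ...), one argument or row to a line, values as JSON. servo_tool: Moves the arm, as the interface text tells. Its arguments: {"type":"object","properties":{"motion":{"type":"array"},"grip_force":{"type":"number"}},"required":["motion"]}

```bash
ls && mkdir -p pics
python3 - <<'E'
from station import bot
import cv2,numpy as np
o=bot.get_obs();print({k:np.round(v,3).tolist() for k,v in o.items()},bot.tcp_to_grasp)
for n in("scene","top","wrist"):
    c=bot.read_camera(n);cv2.imwrite(f"pics/{n}0.png",c["img"][:,:,::-1]);print(n,np.round(c["K"],1).tolist(),np.round(c["pose"],3).tolist())
E
```

```text
pics
{'t': 0.0, 'q': [1.047, 0.478, 0.022, 1.556, -0.012, 1.109, -0.083], 'joint_vel': [0.001, -0.001, -0.0, -0.0, -0.0, -0.0, -0.002], 'joint_torque': [-0.0, -59.647, 1.607, -28.12, 0.012, 0.009, 0.0], 'eef_pos': [0.272, -0.617, 0.23], 'tool_rot': [-0.001, 0.978, 0.206, -0.0], 'contact_force': [-1.233, 0.066, 0.196], 'torque': [-0.03, 0.041, 0.02], 'grasp_force': 0.0, 'gripper_width': 1.002} 0.0187
scene [[482.8, 0.0, 267.6], [0.0, 482.8, 192.0], [0.0, 0.0, 1.0]] [[-0.607, -0.382, 0.697, -0.378], [-0.795, 0.318, -0.517, 0.627], [-0.024, -0.867, -0.497, 0.7], [0.0, 0.0, 0.0, 1.0]]
top [[413.0, 0.0, 255.8], [0.0, 413.0, 193.2], [0.0, 0.0, 1.0]] [[-0.03, -0.996, 0.09, 0.396], [-1.0, 0.03, -0.009, 0.001], [0.006, -0.09, -0.996, 1.157], [0.0, 0.0, 0.0, 1.0]]
wrist [[297.3, 0.0, 257.8], [0.0, 297.3, 185.4], [0.0, 0.0, 1.0]] [[0.404, -0.873, -0.275, 0.342], [-0.915, -0.386, -0.119, -0.588], [-0.002, 0.299, -0.954, 0.374], [0.0, 0.0, 0.0, 1.0]]
```

View pics/top0.png

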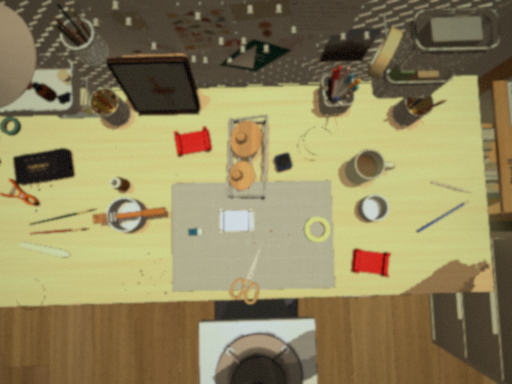

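View pics/scene0.png

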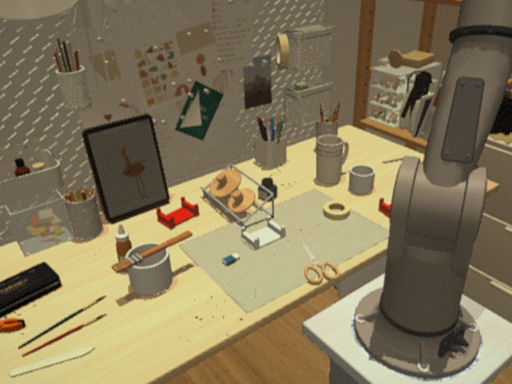

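Top view: the big pot with the brush is at (127,215) and the small pot at (373,209). The white rest is at (237,221), the big cover at (246,138) and the small cover at (241,176).

What could be mistaken for each thing:
- **Rest:** the red look-alikes are at (193,142) and (371,262); the white one at (237,221) is chosen.
- **Pots:** the mug is at (367,166), and cups with pens are at (109,105), (338,92) and (408,112). The open, empty pots at (127,215) and (373,209) are chosen.
- **Brush:** thin brushes lie at (62,215) and (60,231); the flat one across the pot is chosen.

```bash
cat > h.py <<'E'
from station import bot
import cv2,numpy as np
from scipy.spatial.transform import Rotation as R
def ray(c,uv,fish=False):
    K=c["K"];p=(np.asarray(uv,float)-[K[0,2],K[1,2]])/K[0,0]
    if fish:
        r=np.linalg.norm(p,axis=-1,keepdims=True)+1e-12
        d=np.concatenate([p/r*np.sin(r),np.cos(r)],-1)
    else: d=np.concatenate([p,np.ones(p.shape[:-1]+(1,))],-1)
    return c["pose"][:3,3],d@c["pose"][:3,:3].T
def onz(c,uv,z,fish=False):
    o,d=ray(c,uv,fish);return o+d*((z-o[2])/d[...,2:3])
def proj(c,P,fish=False):
    T=c["pose"];q=(np.asarray(P,float)-T[:3,3])@T[:3,:3];K=c["K"]
    if fish:
        r=np.linalg.norm(q[...,:2],axis=-1,keepdims=True);p=q[...,:2]/(r+1e-12)*np.arctan2(r,q[...,2:3])
    else: p=q[...,:2]/q[...,2:3]
    return p*K[0,0]+[K[0,2],K[1,2]]
def tool():
    o=bot.get_obs();w,x,y,z=o["tool_rot"];return o["eef_pos"],R.from_quat([x,y,z,w])
def go(p,Rt):
    "shift in tool axes and turn (5 deg units) to reach p,Rt"
    p0,R0=tool();return np.round(R0.inv().apply(np.asarray(p)-p0),4).tolist(),np.round(np.degrees((R0.inv()*Rt).as_rotvec())/5,3).tolist()
def down(ang,tilt=None):
    "tool pointing down, tool y (closing line) along world angle ang(deg)"
    a=np.radians(ang);y=np.array([np.cos(a),np.sin(a),0]);z=np.array([0,0,-1.]);return R.from_matrix(np.stack([np.cross(y,z),y,z],1))
E
python3 - <<'E'
from h import *
c=bot.read_camera("top");I=c["img"][:,:,::-1].copy()
def crop(u,v,w,h): return cv2.resize(I[v:v+h,u:u+w],(400,300),interpolation=cv2.INTER_CUBIC)
m=np.vstack([np.hstack([crop(85,185,88,66),crop(205,110,100,75+12)]),np.hstack([crop(205,190,72,54),crop(340,180,72,54)])])
cv2.imwrite("pics/m1.png",m)
for n,uv in dict(pot=(127,203),brush=(150,214),rest=(237,212),cov=(248,150),small=(373,199)).items(): print(n,cv2.cvtColor(I,cv2.COLOR_BGR2HSV)[uv[1],uv[0]])
for n,uv,z in [("big",(127,215),.078),("small",(373,209),.062),("rest",(237,221),.03),("bc",(246,138),.08),("sc",(241,176),.08)]: print(n,onz(c,uv,z).round(3))
E
```

```text
pot [ 27  39 189]
brush [ 13 179 165]
rest [ 98  17 219]
cov [ 16 143 191]
small [ 23  48 149]
big [0.447 0.329 0.078]
small [ 0.444 -0.319  0.062]
rest [0.423 0.044 0.03 ]
bc [0.641 0.013 0.08 ]
sc [0.54  0.029 0.08 ]
```

View pics/m1.png

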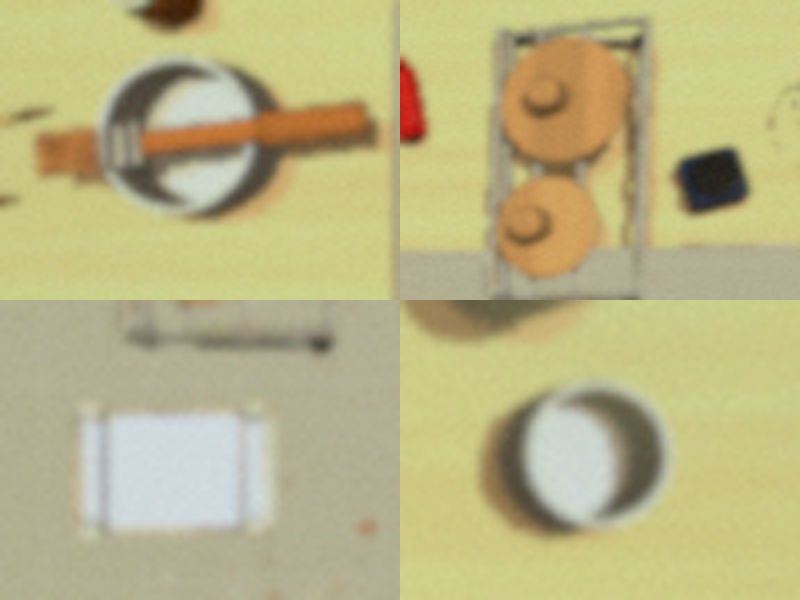

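The close crop confirms the choices. The big pot has the flat brush across it, bristles towards +y on the left. The two covers are on the rack, the rest is white, and the small pot is empty. First I take wrist looks on the way over.

Run:
```python
from h import *
print(go([0.46,-0.319,0.27],down(0)))
p0,R0=tool();print(go(p0+[0.19,0.298,.04],R0))
```

```text
([0.292, -0.1971, -0.0391], [-0.011, -0.006, -13.235])
([0.2942, -0.1959, -0.0398], [0.0, 0.0, 0.0])
```

Emit:
servo_tool(
  motion=[
    [[0.3, -0.197, -0.04, 0, 0, -13.235, 0.5], [0.3, -0.197, -0.04, 0, 0, -13.235, 0.5], [0.3, -0.197, -0.04, 0, 0, -13.235, 0.5], [0.3, -0.197, -0.04, 0, 0, -13.235, 0.5], [0.3, -0.197, -0.04, 0, 0, -13.235, 0.5], [0.3, -0.197, -0.04, 0, 0, -13.235, 0.5], [0.3, -0.197, -0.04, 0, 0, -13.235, 0.5], [0.3, -0.197, -0.04, 0, 0, -13.235, 0.5], [0.3, -0.197, -0.04, 0, 0, -13.235, 0.5], [0.3, -0.197, -0.04, 0, 0, -13.235, 0.5], [0.3, -0.197, -0.04, 0, 0, -13.235, 0.5], [0.3, -0.197, -0.04, 0, 0, -13.235, 0.5], [0.3, -0.197, -0.04, 0, 0, -13.235, 0.5], [0.3, -0.197, -0.04, 0, 0, -13.235, 0.5], [0.3, -0.197, -0.04, 0, 0, -13.235, 0.5], [0.3, -0.197, -0.04, 0, 0, -13.235, 0.5]],
  ],
)

```text
t: 1.53
eef_pos: [0.4671, -0.3168, 0.2712]
tool_rot: [-0.0, 0.708, 0.706, -0.0]
contact_force: [-0.2, 0.2, 0.2]
gripper_width: 0.5
grasp_force: 0.0
```

Run:
```python
from h import *
c=bot.read_camera("wrist");cv2.imwrite("pics/w_small.png",c["img"][:,:,::-1]);np.savez("w_small.npz",**c)
p,r=tool();print(p,r.as_matrix().round(3).tolist(),bot.get_obs()["q"])
print(go([0.57,0.0,0.30],down(0)))
```

```text
[ 0.46718255 -0.31661881  0.27117292] [[0.001, 1.0, -0.0], [1.0, -0.001, 0.0], [0.0, -0.0, -1.0]] [ 0.75808782  0.28070361 -0.33323474  1.75940412  0.10097969  1.1184019
  0.3913235 ]
([0.3168, 0.1024, -0.0288], [-0.002, -0.0, -0.016])
```

Emit:
servo_tool(
  motion=[
    [[0.3, 0.08, -0.04, 0, 0, 0, 0.5], [0.3, 0.08, -0.04, 0, 0, 0, 0.5], [0.3, 0.08, -0.04, 0, 0, 0, 0.5], [0.3, 0.08, -0.04, 0, 0, 0, 0.5], [0.3, 0.08, -0.04, 0, 0, 0, 0.5], [0.3, 0.08, -0.04, 0, 0, 0, 0.5], [0.3, 0.08, -0.04, 0, 0, 0, 0.5], [0.3, 0.08, -0.04, 0, 0, 0, 0.5], [0.3, 0.08, -0.04, 0, 0, 0, 0.5], [0.3, 0.08, -0.04, 0, 0, 0, 0.5], [0.3, 0.08, -0.04, 0, 0, 0, 0.5], [0.3, 0.08, -0.04, 0, 0, 0, 0.5]],
  ],
)

```text
t: 2.58
eef_pos: [0.5472, -0.0182, 0.3109]
tool_rot: [0.0, 0.708, 0.706, -0.001]
contact_force: [-0.0, 0.5, 0.3]
gripper_width: 0.501
grasp_force: 0.0
```

Run:
```python
from h import *
c=bot.read_camera("wrist");cv2.imwrite("pics/w_rack.png",c["img"][:,:,::-1]);np.savez("w_rack.npz",**c)
p,r=tool();print(p,bot.get_obs()["q"])
print(go([0.46,0.33,0.25],down(0)))
```

```text
[ 0.54723999 -0.01811083  0.31097678] [ 0.34959997  0.24077955 -0.51308222  1.73435118  0.12650864  1.19996076
 -0.20036581]
([0.3479, -0.0883, 0.0608], [-0.007, 0.007, -0.036])
```

Emit:
servo_tool(
  motion=[
    [[0.35, -0.088, 0.04, 0, 0, 0, 0.5], [0.35, -0.088, 0.04, 0, 0, 0, 0.5], [0.35, -0.088, 0.04, 0, 0, 0, 0.5], [0.35, -0.088, 0.04, 0, 0, 0, 0.5], [0.35, -0.088, 0.04, 0, 0, 0, 0.5], [0.35, -0.088, 0.04, 0, 0, 0, 0.5], [0.35, -0.088, 0.04, 0, 0, 0, 0.5], [0.35, -0.088, 0.04, 0, 0, 0, 0.5], [0.35, -0.088, 0.04, 0, 0, 0, 0.5], [0.35, -0.088, 0.04, 0, 0, 0, 0.5], [0.35, -0.088, 0.04, 0, 0, 0, 0.5], [0.35, -0.088, 0.04, 0, 0, 0, 0.5], [0.35, -0.088, 0.04, 0, 0, 0, 0.5]],
  ],
)

```text
t: 3.72
eef_pos: [0.4608, 0.3317, 0.2712]
tool_rot: [0.001, 0.708, 0.706, -0.0]
contact_force: [-0.5, -0.1, -0.1]
gripper_width: 0.506
grasp_force: 0.0
```

Run:
```python
from h import *
c=bot.read_camera("wrist");np.savez("w_big.npz",**c)
p,r=tool();print(p,bot.get_obs()["q"])
I=[cv2.imread("pics/w_small.png"),cv2.imread("pics/w_rack.png"),c["img"][:,:,::-1]]
m=[cv2.resize(i,(400,300)) for i in I]+[np.zeros((300,400,3),np.uint8)]
cv2.imwrite("pics/m2.png",np.vstack([np.hstack(m[:2]),np.hstack(m[2:])]))
```

```text
[0.46078264 0.33180264 0.27126585] [-0.1880241   0.34074443 -0.68558402  1.73360127  0.23485981  1.15103671
 -0.94574026]
```

View pics/m2.png

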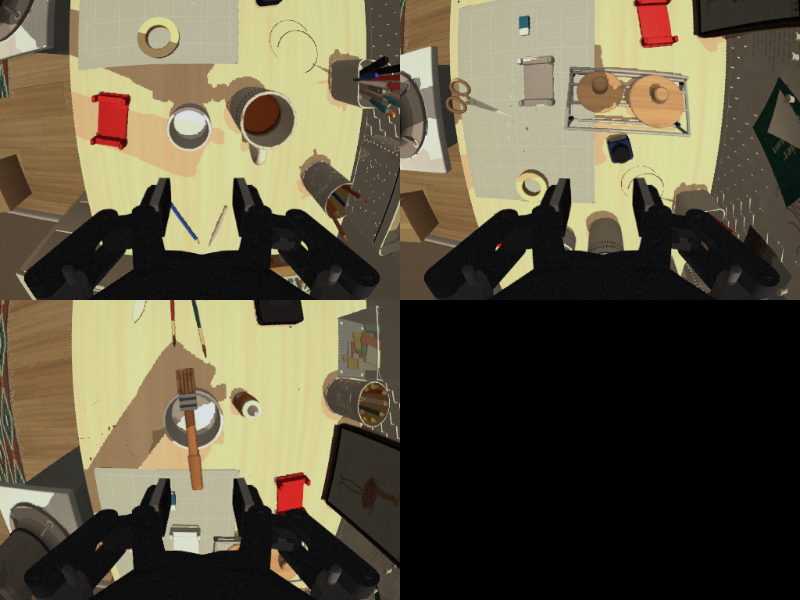

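The wrist looks (shown at 0.78 scale) have the small pot at (188,127), the rack with covers at (598,88) and (657,97), and the rest at (537,80). The big pot with the brush is at (193,418), bristles up, which is +y.

```bash
cat > meas.py <<'E'
from h import *
from scipy.optimize import least_squares
def hsv(c): return cv2.cvtColor(c["img"],cv2.COLOR_RGB2HSV)
def blob(m,near):
    n,l,s,ce=cv2.connectedComponentsWithStats(m.astype(np.uint8));k=[i for i in range(1,n) if s[i,4]>60]
    i=min(k,key=lambda i:np.linalg.norm(ce[i]-near));return (l==i),s[i]
def contour(m):
    return max(cv2.findContours(m.astype(np.uint8),cv2.RETR_EXTERNAL,cv2.CHAIN_APPROX_NONE)[0],key=cv2.contourArea)[:,0,:]
def circ(P,r=None):
    x0=list(P.mean(0))+([] if r else [.04])
    f=lambda x:np.hypot(P[:,0]-x[0],P[:,1]-x[1])-(r or x[2])
    s=least_squares(f,x0,loss="soft_l1",f_scale=.001);return s.x,np.sqrt(np.median(s.fun**2))
E
python3 - <<'E'
from meas import *
L=lambda n:dict(np.load(n+".npz"))
for n,near,z,r in (("w_small",(241,163),.062,.036),("w_big",(247,150),.078,.046)):
    c=L(n);h=hsv(c);m,s=blob((h[...,1]<75)&(h[...,2]>25),near)
    P=onz(c,contour(m),z,True);print(n,s,h[int(near[1]),int(near[0])-38:int(near[0])+39:4,1],[circ(P[:,:2]),circ(P[:,:2],r)])
c=L("w_big");h=hsv(c)
m=(h[...,0]<17)&(h[...,1]>110)&(h[...,2]>60)
n,l,s,ce=cv2.connectedComponentsWithStats(m.astype(np.uint8))
for i in range(1,n):
    if s[i,4]>100: print(i,s[i],ce[i].round())
c=bot.read_camera("top")
h=hsv(c);m,s=blob((h[...,1]<40)&(h[...,2]>195),(237,221));q=cv2.minAreaRect(contour(m));print("rest",s,q,onz(c,[q[0]],.012),onz(c,cv2.boxPoints(q),.01).round(4).tolist())
for n,near,z in (("big",(127,215),.078),("small",(373,209),.062)):
    m,s=blob((h[...,1]<70)&(h[...,2]>40),near);print(n,s,circ(onz(c,contour(m),z)[:,:2]))
E
```

```text
w_small [ 213  130   66   64 2950] [ 98  99 104  35  47  52  33  33  32  31  33  33  32  31  10  53  25  71
  73  80] [(array([ 0.44930492, -0.3237161 ,  0.03804079]), np.float64(0.0017224326631528203)), (array([ 0.44901946, -0.32274931]), np.float64(0.002695206166692596))]
w_big [  120     0   215   326 22885] [ 51  54  50  48  52  52   7 113 164 161   4   8   8   8   8   9  47  58
  52  21] [(array([0.34872398, 0.3668416 , 0.17834373]), np.float64(0.027903502288076112)), (array([0.47209809, 0.29621745]), np.float64(0.04375745267219754))]
1 [  0   0  12  41 224] [ 5. 15.]
2 [ 12   0  47  17 349] [29.  5.]
8 [218   0   5  27 118] [220.  12.]
42 [ 41  11  51  28 319] [71. 24.]
146 [461  40  22  22 277] [472.  51.]
186 [ 15  52  36  22 189] [33. 62.]
236 [  3  66  10  74 292] [  7. 103.]
271 [  12   72   83   70 2583] [ 58. 106.]
309 [224  87  27  34 745] [237. 103.]
321 [463 107  35  15 237] [479. 116.]
329 [297 117  33  32 339] [309. 129.]
381 [ 236  141   24  103 1331] [247. 195.]
460 [ 51 159  49  25 356] [ 74. 170.]
488 [ 23 163  31  47 346] [ 38. 180.]
497 [  4 164  28  65 509] [ 17. 198.]
508 [ 74 175  27  18 115] [ 88. 186.]
549 [  0 185   9  43 105] [  4. 207.]
635 [ 353  221   45   55 1638] [372. 246.]
659 [345 318  34  42 696] [359. 340.]
rest [219 208  36  25 759] ((236.5, 220.0), (24.0, 35.0), 90.0) [[0.4266922  0.04630641 0.012     ]] [[0.4615, 0.0941, 0.01], [0.4586, -0.0031, 0.01], [0.3922, -0.0011, 0.01], [0.3951, 0.0956, 0.01]]
big [107 196  38  35 799] (array([0.4508456 , 0.33509854, 0.04285398]), np.float64(0.004359011543294033))
small [359 194  31  27 640] (array([ 0.44792124, -0.3235477 ,  0.0375331 ]), np.float64(0.0012451244029338879))
```

Run:
```python
from meas import *
c=dict(np.load("w_big.npz"));h=hsv(c)
m=(h[...,0]<17)&(h[...,1]>110)&(h[...,2]>60)
a,_=blob(m,(247,195));b,_=blob(m,(237,103))
pa=onz(c,np.argwhere(a)[:,::-1],.087,True)[:,:2];pb=onz(c,np.argwhere(b)[:,::-1],.087,True)[:,:2]
A=np.vstack([pa,pb]).astype(np.float32);vx,vy,x0,y0=cv2.fitLine(A,cv2.DIST_HUBER,0,.01,.01).ravel()
d=np.array([vx,vy]);d*=np.sign(d[1]);t=lambda P:(P-[x0,y0])@d
print(d,np.degrees(np.arctan2(d[1],d[0])),"handle",np.percentile(t(pa),[0,1,99,100]),"brist",np.percentile(t(pb),[0,1,99,100]),x0,y0)
w=lambda P:(P-[x0,y0])@[-d[1],d[0]]
for lo in np.arange(-.09,.12,.02):
    k=(t(A)>lo)&(t(A)<lo+.01)
    if k.sum(): print(round(lo,3),w(A[k]).min().round(4),w(A[k]).max().round(4))
print(onz(c,[[209,117],[289,195]],.078,True))
cr=c["img"][95:255,180:320,::-1]
cv2.imwrite("pics/pot.png",cv2.resize(cr,(525,600),interpolation=cv2.INTER_CUBIC))
```

```text
[-0.09157276  0.9957984 ] 95.25409 handle [-0.10100735 -0.09918077  0.02460136  0.02598282] brist [0.05046668 0.05084546 0.08582101 0.08638114] 0.44429275 0.3300585
-0.09 -0.0087 0.0086
-0.07 -0.0087 0.0092
-0.05 -0.0092 0.0089
-0.03 -0.0069 0.007
-0.01 -0.0067 0.0066
0.01 -0.0065 0.006
0.05 -0.013 0.0127
0.07 -0.013 0.0128
[[0.40482759 0.38293877 0.078     ]
 [0.49740706 0.28906948 0.078     ]]
```

View pics/pot.png

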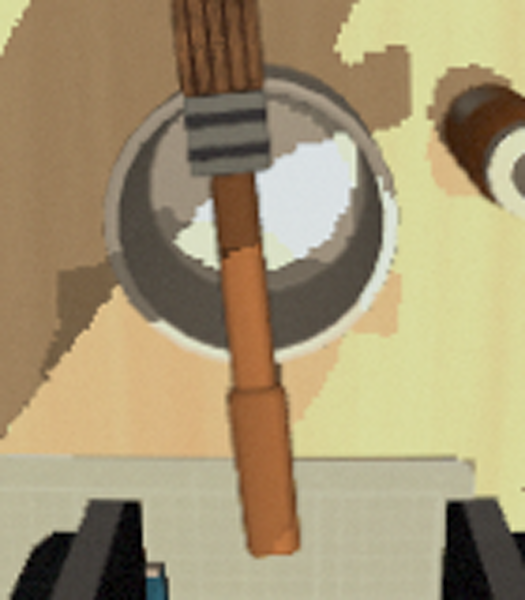

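Run:
```python
from meas import *
c=dict(np.load("w_big.npz"))
f=lambda p:onz(c,np.array(p)/3.75+[180,95],.078,True)[:,:2]
o=f([[105,215],[398,215],[255,362],[135,305],[375,300],[140,130]]);i=f([[118,215],[383,215],[148,287],[352,287],[150,150]])
print(circ(o),circ(o,.046),circ(i),circ(i,.041))
# rack: covers
for n,cam,near in (("w",dict(np.load("w_rack.npz")),((256,113),(328,125))),("top",bot.read_camera("top"),((241,176),(246,138))),("scene",bot.read_camera("scene"),((241,201),(226,182)))):
    h=hsv(cam);m=(h[...,0]<20)&(h[...,1]>90)&(h[...,2]>60)
    for q in near:
        b,s=blob(m,q);print(n,q,s,h[q[1],q[0]])
    cv2.imwrite(f"mask_{n}.png",m*255)
```

```text
(array([0.44769854, 0.33848832, 0.04519726]), np.float64(0.00031914836855904076)) (array([0.44790708, 0.33928209]), np.float64(0.00034014792514679664)) (array([0.44761197, 0.34030562, 0.03932801]), np.float64(0.0012058788004226176)) (array([0.44743934, 0.3432555 ]), np.float64(0.000252277022011263))
w (256, 113) [249  57  56  33 338] [ 16 126 117]
w (328, 125) [ 226   91  138   75 7175] [ 15 132 154]
top (241, 176) [ 229  121   35   70 1675] [ 16 146 145]
top (246, 138) [ 229  121   35   70 1675] [ 17 145 148]
scene (241, 201) [ 210  168   47   50 1236] [ 17 133 127]
scene (226, 182) [ 210  168   47   50 1236] [ 16 130 141][ WARN:0@1.747] global loadsave.cpp:1063 imwrite_ Unsupported depth image for selected encoder is fallbacked to CV_8U.
```

Crop: the rim's outer edge runs from x 105 to 398 at row 215, with the bottom at row 362. The bristles are at the top, the ferrule at (228,135), and the handle butt at (272,555). The brush widths come out at 14, 19 and 25 mm, as described.

Run:
```python
from h import *
print(go([.4438,.3373,.068],down(5.25)))
```

```text
([0.0046, -0.0166, 0.2034], [0.005, 0.004, -1.075])
```

Emit:
servo_tool(
  motion=[
    [[0.0046, -0.0166, 0.04, 0, 0, -1.075, 0.35], [0.0046, -0.0166, 0.08, 0, 0, -1.075, 0.35], [0.0046, -0.0166, 0.12, 0, 0, -1.075, 0.35], [0.0046, -0.0166, 0.12, 0, 0, -1.075, 0.35], [0.0046, -0.0166, 0.14, 0, 0, -1.075, 0.35], [0.0046, -0.0166, 0.16, 0, 0, -1.075, 0.35], [0.0046, -0.0166, 0.18, 0, 0, -1.075, 0.35], [0.0046, -0.0166, 0.195, 0, 0, -1.075, 0.35], [0.0046, -0.0166, 0.203, 0, 0, -1.075, 0.35], [0.0046, -0.0166, 0.203, 0, 0, -1.075, 0.35], [0.0046, -0.0166, 0.203, 0, 0, -1.075, 0.35], [0.0046, -0.0166, 0.203, 0, 0, -1.075, 0.1], [0.0046, -0.0166, 0.203, 0, 0, -1.075, 0.1], [0.0046, -0.0166, 0.203, 0, 0, -1.075, 0.1], [0.0046, -0.0166, 0.203, 0, 0, -1.075, 0.1], [0.0046, -0.0166, 0.203, 0, 0, -1.075, 0.1]],
  ],
  grip_force=30,
)

```text
t: 5.25
eef_pos: [0.4439, 0.3393, 0.0699]
tool_rot: [0.0, 0.673, 0.739, 0.001]
contact_force: [-1.5, -0.4, 7.7]
gripper_width: 0.152
grasp_force: 31.2
```

Run:
```python
from h import *
print(go([.4438,.3373,.15],down(5.25)))
```

```text
([-0.0019, -0.0001, -0.0801], [0.028, -0.013, 0.022])
```

Emit:
servo_tool(
  motion=[
    [[0, 0, -0.015, 0, 0, 0, 0.1], [0, 0, -0.04, 0, 0, 0, 0.1], [0, 0, -0.08, 0, 0, 0, 0.1], [0, 0, -0.11, 0, 0, 0, 0.1], [0, 0, -0.11, 0, 0, 0, 0.1], [0, 0, -0.11, 0, 0, 0, 0.1]],
  ],
)

```text
t: 5.75
eef_pos: [0.444, 0.3394, 0.1806]
tool_rot: [0.001, 0.673, 0.739, 0.002]
contact_force: [0.8, -1.0, -0.9]
gripper_width: 0.152
grasp_force: 30.3
```

Run:
```python
from meas import *
c=dict(np.load("w_rack.npz"));h=hsv(c)
w=h[70:140,145:205];print(w[33,::4].tolist())
t,m=cv2.threshold(cv2.GaussianBlur(w[...,1],(3,3),0),0,255,cv2.THRESH_BINARY_INV+cv2.THRESH_OTSU)
M=np.zeros(h.shape[:2],bool);M[70:140,145:205]=m>0
b,s=blob(M,(175,103));print(t,s)
k=contour(b)
for z in (.02,.03):
    P=onz(c,k,z,True)[:,:2].astype(np.float32);q=cv2.minAreaRect(P*1000);print(z,q,cv2.boxPoints(q).round(1).tolist())
p,r=tool();o=bot.get_obs();print(p,o["gripper_width"],o["contact_force"])
cr=c["img"][60:150,140:210,::-1];c2=bot.read_camera("wrist");np.savez("w_big2.npz",**c2)
a=cv2.resize(cr,(350,450),interpolation=cv2.INTER_CUBIC);d=cv2.resize(c2["img"][:,:,::-1],(450,338));d=np.vstack([d,np.zeros((112,450,3),np.uint8)])
cv2.imwrite("pics/rest.png",np.hstack([a,d]))
```

```text
[[32, 34, 200], [25, 44, 187], [29, 41, 186], [27, 41, 188], [17, 52, 152], [17, 51, 155], [18, 52, 156], [18, 52, 156], [18, 47, 157], [16, 49, 160], [18, 51, 160], [17, 51, 159], [16, 52, 161], [27, 40, 186], [25, 43, 188]]
46.0 [ 145   70   46   70 1037]
0.02 ((408.23785400390625, 46.89409637451172), (106.38174438476562, 70.79669189453125), 85.36702728271484) [[368.70001220703125, -3.299999952316284], [439.20001220703125, -9.0], [447.79998779296875, 97.0999984741211], [377.29998779296875, 102.80000305175781]]
0.03 ((411.4319152832031, 47.130455017089844), (103.93294525146484, 69.16703796386719), 85.36701202392578) [[372.79998779296875, -1.899999976158142], [441.70001220703125, -7.5], [450.1000061035156, 96.0999984741211], [381.20001220703125, 101.69999694824219]]
[0.44397675 0.33935785 0.18061331] 0.15214783663540005 [ 0.76133618 -1.00502257 -0.90452994]
```

View pics/rest.png

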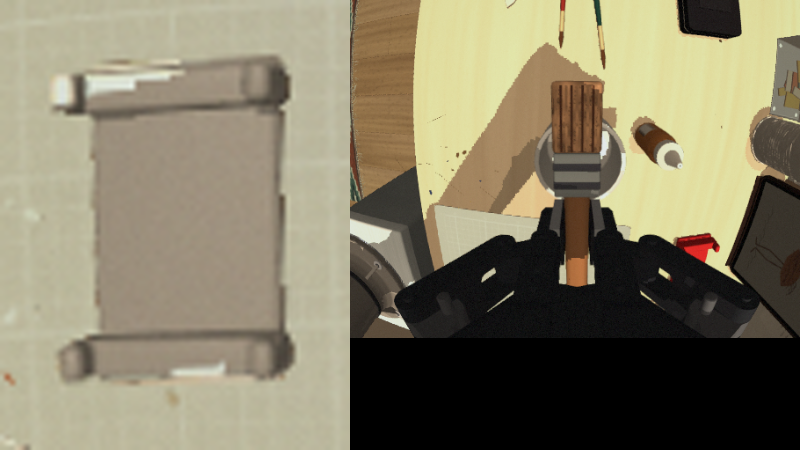

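The left crop shows the rest with its horns at (67,92), (267,82), (72,362) and (262,355). On the right, the brush is held level with the bristles up, clear of the pot.

Run:
```python
from meas import *
c=dict(np.load("w_rack.npz"))
P=onz(c,np.array([[67,92],[267,82],[72,362],[262,355]])/5+[140,60],.036,True)[:,:2];print(P.round(4),P.mean(0))
d=(P[:2].mean(0)-P[2:].mean(0));e=P[1]+P[3]-P[0]-P[2];print(np.linalg.norm(d),np.degrees(np.arctan2(d[1],d[0])),np.linalg.norm(e)/2,np.degrees(np.arctan2(e[1],e[0])))
t=bot.read_camera("top");h=hsv(t);g=t["img"].astype(float).mean(2)
b,s=blob((h[...,1]<40)&(h[...,2]>195),(237,221));q=contour(b);print(onz(t,[q.mean(0)],.02))
k=np.argwhere(b)[:,::-1];print(onz(t,[k.mean(0)],.015), np.degrees(np.arctan2(*np.linalg.svd(onz(t,k,.015)[:,:2]-onz(t,k,.015)[:,:2].mean(0),full_matrices=False)[2][0][::-1])))
```

```text
[[0.3964 0.0874]
 [0.4562 0.0861]
 [0.3942 0.0079]
 [0.4524 0.0078]] [0.42483293 0.04732443]
0.07893815452582509 87.82154708883738 0.059033518773550946 -0.7119343570704546
[[0.42560782 0.0502754  0.02      ]]
[[0.42540174 0.0469695  0.015     ]] -92.44983389024907
```

Run:
```python
from h import *
print(go([.425,.049,.12],down(-2.2)),go([.425,.049,.0185],down(-2.2)))
```

```text
([-0.2858, -0.0445, 0.0581], [-0.005, 0.011, 1.511]) ([-0.2857, -0.0445, 0.1596], [-0.005, 0.011, 1.511])
```

Emit:
servo_tool(
  motion=[
    [[-0.2858, -0.0445, 0.0, 0, 0, 1.511, 0.1], [-0.2858, -0.0445, 0.0, 0, 0, 1.511, 0.1], [-0.2858, -0.0445, 0.0, 0, 0, 1.511, 0.1], [-0.2858, -0.0445, 0.0, 0, 0, 1.511, 0.1], [-0.2858, -0.0445, 0.0, 0, 0, 1.511, 0.1], [-0.2858, -0.0445, 0.0, 0, 0, 1.511, 0.1], [-0.2858, -0.0445, 0.03, 0, 0, 1.511, 0.1], [-0.2858, -0.0445, 0.06, 0, 0, 1.511, 0.1], [-0.2858, -0.0445, 0.08, 0, 0, 1.511, 0.1], [-0.2858, -0.0445, 0.1, 0, 0, 1.511, 0.1], [-0.2858, -0.0445, 0.1, 0, 0, 1.511, 0.1], [-0.2858, -0.0445, 0.1, 0, 0, 1.511, 0.1]],
  ],
)

```text
t: 6.85
eef_pos: [0.4237, 0.0497, 0.0771]
tool_rot: [-0.002, 0.72, 0.694, -0.002]
contact_force: [-0.1, 0.7, -0.2]
gripper_width: 0.156
grasp_force: 30.2
```

Run:
```python
from h import *
print(go([.425,.049,.0185],down(-2.2)), bot.get_obs()["q"])
```

```text
([-0.0006, 0.0016, 0.0585], [-0.052, 0.004, 0.011]) [ 0.20385691  0.36443517 -0.53932831  2.22553044  0.31474003  0.62791149
 -0.60188785]
```

Emit:
servo_tool(
  motion=[
    [[-0.0006, 0.0016, 0.015, 0, 0, 0, 0.1], [-0.0006, 0.0016, 0.03, 0, 0, 0, 0.1], [-0.0006, 0.0016, 0.04, 0, 0, 0, 0.1], [-0.0006, 0.0016, 0.048, 0, 0, 0, 0.1], [-0.0006, 0.0016, 0.052, 0, 0, 0, 0.1], [-0.0006, 0.0016, 0.055, 0, 0, 0, 0.1], [-0.0006, 0.0016, 0.057, 0, 0, 0, 0.1], [-0.0006, 0.0016, 0.058, 0, 0, 0, 0.1], [-0.0006, 0.0016, 0.058, 0, 0, 0, 0.1], [-0.0006, 0.0016, 0.058, 0, 0, 0, 0.1]],
  ],
)

```text
t: 7.68
eef_pos: [0.4272, 0.0491, 0.0206]
tool_rot: [0.0, 0.72, 0.694, 0.0]
contact_force: [-0.5, -0.3, 0.3]
gripper_width: 0.156
grasp_force: 30.3
```

Emit:
servo_tool(
  motion=[
    [[0, -0.0015, 0.001, 0, 0, 0, 0.1], [0, -0.0015, 0.002, 0, 0, 0, 0.1], [0, -0.0015, 0.0025, 0, 0, 0, 0.1], [0, -0.0015, 0.0025, 0, 0, 0, 0.1]],
  ],
)

```text
t: 8.02
eef_pos: [0.4254, 0.0491, 0.0183]
tool_rot: [0.0, 0.72, 0.694, -0.0]
contact_force: [-2.9, -1.0, 8.5]
gripper_width: 0.154
grasp_force: 31.4
```

Contact at the expected height (8.5 N). I release gently and rise.

Emit:
servo_tool(
  motion=[
    [[0, 0, -0.0005, 0, 0, 0, 0.2], [0, 0, -0.0005, 0, 0, 0, 0.28], [0, 0, -0.0005, 0, 0, 0, 0.36], [0, 0, -0.0005, 0, 0, 0, 0.36], [0, 0, -0.0005, 0, 0, 0, 0.36], [0, 0, -0.02, 0, 0, 0, 0.36], [0, 0, -0.05, 0, 0, 0, 0.36], [0, 0, -0.09, 0, 0, 0, 0.36], [0, 0, -0.13, 0, 0, 0, 0.4], [0, 0, -0.17, 0, 0, 0, 0.4], [0, 0, -0.2, 0, 0, 0, 0.4], [0, 0, -0.2, 0, 0, 0, 0.4]],
  ],
)

```text
t: 9.02
eef_pos: [0.429, 0.0501, 0.2236]
tool_rot: [0.004, 0.721, 0.693, 0.004]
contact_force: [1.2, -0.6, -0.5]
gripper_width: 0.401
grasp_force: 0.0
```

Run:
```python
from h import *
t=bot.read_camera("top");s=bot.read_camera("scene");w=bot.read_camera("wrist");np.savez("top1.npz",**t);np.savez("scene1.npz",**s)
z=lambda c,u,v,a,b:cv2.resize(c["img"][v:v+b,u:u+a,::-1],(400,300),interpolation=cv2.INTER_CUBIC)
cv2.imwrite("pics/m3.png",np.vstack([np.hstack([z(t,190,180,96,72),z(s,190,160,100,75)]),np.hstack([z(w,0,0,512,384),z(t,215,110,80,60+30)])]))
print(go([.56,-.05,.26],down(0)),tool()[0])
```

```text
([-0.0936, 0.1385, -0.0424], [0.0, 0.006, -0.441]) [0.42515889 0.04883134 0.21754321]
```

View pics/m3.png

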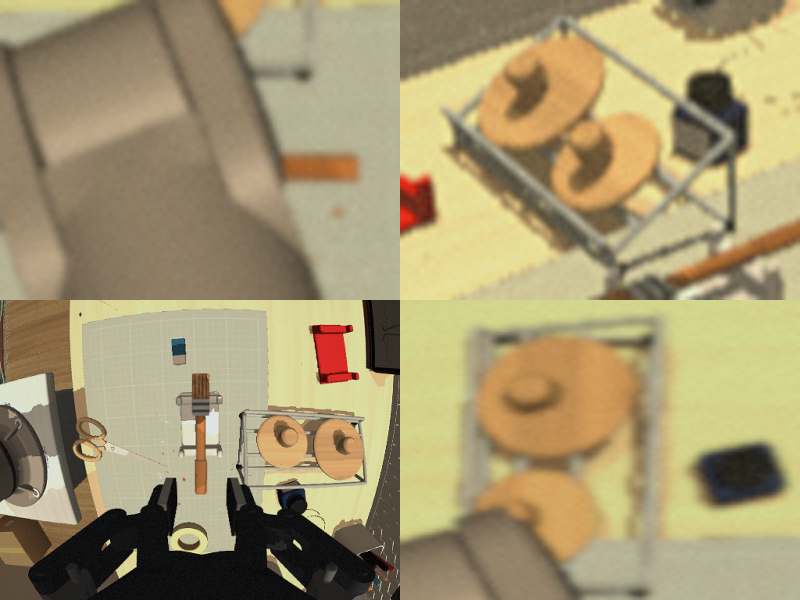

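The brush lies in the white rest between the horns, at (200,430) in the lower-left wrist panel. Next I take a close wrist view of the covers.

Emit:
servo_tool(
  motion=[
    [[-0.08, 0.155, -0.04, 0, 0, -0.44, 0.5], [-0.08, 0.155, -0.04, 0, 0, -0.44, 0.5], [-0.08, 0.155, -0.04, 0, 0, -0.44, 0.5], [-0.08, 0.155, -0.04, 0, 0, -0.44, 0.5], [-0.08, 0.155, -0.04, 0, 0, -0.44, 0.5], [-0.08, 0.155, -0.04, 0, 0, -0.44, 0.5], [-0.08, 0.155, -0.04, 0, 0, -0.44, 0.5], [-0.08, 0.155, -0.04, 0, 0, -0.44, 0.5]],
  ],
)

```text
t: 9.83
eef_pos: [0.5755, -0.0355, 0.256]
tool_rot: [-0.002, 0.706, 0.708, -0.001]
contact_force: [-0.1, 0.3, 0.0]
gripper_width: 0.502
grasp_force: 0.0
```

Run:
```python
from meas import *
c=bot.read_camera("wrist");np.savez("w_r2.npz",**c);h=hsv(c);print(tool()[0],c["pose"][:3,3])
m=(h[...,0]<21)&(h[...,1]>85)&(h[...,2]>60)
for P in ([.54,.03,.06],[.64,.02,.06]):
    q=proj(c,P,True);b,s=blob(m,q);k=contour(b);print(q,s,cv2.fitEllipse(k))
u,v=proj(c,[.59,.03,.06],True).astype(int)
x0=max(0,u-100);y0=max(0,v-75);print(x0,y0)
cv2.imwrite("pics/r2.png",cv2.resize(c["img"][y0:y0+150,x0:x0+200,::-1],(800,600),interpolation=cv2.INTER_CUBIC))
```

```text
[ 0.57558623 -0.03540617  0.25644281] [0.57536244 0.03964065 0.39956605]
[227.95562024 104.07369944] [227  56  38  17 501] ((245.49159240722656, 64.92106628417969), (16.441865921020508, 40.233524322509766), 91.80728912353516)
[315.55465481 113.60289826] [  198    76   161    89 10132] ((285.5653991699219, 119.66226959228516), (81.69391632080078, 182.49911499023438), 95.81665802001953)
172 28
```

View pics/r2.png

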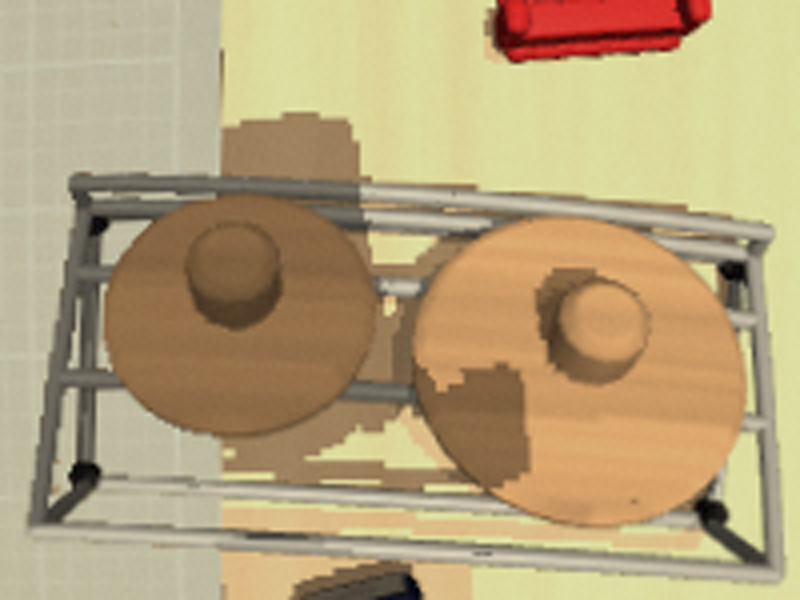

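In the crop (scale 4, offset (172,28)) the small plate spans x 104–376, y 195–437, with its knob top at about (236,262). The big plate spans x 414–746, y 217–527, with its knob top at about (603,318). The high rail runs from (35,528) to (780,575).

Run:
```python
from meas import *
c=dict(np.load("w_r2.npz"));s=dict(np.load("scene1.npz"));t=dict(np.load("top1.npz"))
w=lambda p:np.array(p)/4.+[172,28]; sc=lambda p:np.array(p)/4.+[190,160]
H=onz(c,w([[35,528],[780,575]]),.074,True);L=onz(c,w([[80,184],[770,235]]),.03,True)
d=H[1]-H[0];print("high",H.round(4),"low",L.round(4),"yaw",np.degrees(np.arctan2(d[1],d[0])),np.linalg.norm(d),np.degrees(np.arctan2(*(L[1]-L[0])[1::-1])),np.linalg.norm(L[1]-L[0]))
yaw=np.arctan2(d[1],d[0]);n=np.array([-np.sin(yaw)*.5,np.cos(yaw)*.5,np.sqrt(.75)])
def tri(rs):
    A=sum(np.eye(3)-np.outer(v,v) for o,v in rs);b=sum((np.eye(3)-np.outer(v,v))@o for o,v in rs);P=np.linalg.solve(A,b)
    return P,[np.linalg.norm(np.cross(P-o,v)) for o,v in rs]
u=lambda r:(r[0],r[1]/np.linalg.norm(r[1]))
for nm,wp,sp,wk,sk in (("big",(580,372),(141,92),(603,318),(120,68)),("small",(240,316),(206,161),(236,262),(183,135))):
    P,e=tri([u(ray(c,w(wp),True)),u(ray(s,sc(sp)))]);K=P+21*n/1000;T=P+32*n/1000
    print(nm,"P",P.round(4),np.round(e,4),"knob",K.round(4),"topproj w",(proj(c,T,True)-[172,28])*4,wk,"s",(proj(s,T)-[190,160])*4,sk,"topcam P px",proj(t,P),"T",proj(t,T))
    Kt,e=tri([u(ray(c,w(wk),True)),u(ray(s,sc(sk)))]);print("  knobtop tri",Kt.round(4),np.round(e,4),"dir",((Kt-P)/np.linalg.norm(Kt-P)).round(3),np.linalg.norm(Kt-P))
print(n)
```

```text
high [[ 0.4856 -0.0318  0.074 ]
 [ 0.7031 -0.0447  0.074 ]] low [[0.4921 0.0685 0.03  ]
 [0.7093 0.056  0.03  ]] yaw -3.407073058855586 0.2178948943200064 -3.2798592105884996 0.21746242570343513
big P [0.6444 0.0125 0.0528] [0.0019 0.0019] knob [0.645 0.023 0.071] topproj w [608.39567541 317.04536707] (603, 318) s [120.80672154  63.2728391 ] (120, 68) topcam P px [246.23775565 139.01745576] T [240.02335432 136.53033759]
  knobtop tri [0.6451 0.0287 0.077 ] [0.0008 0.0008] dir [0.023 0.556 0.831] 0.029121138026889683
small P [0.5442 0.0273 0.0484] [0.0014 0.0014] knob [0.5449 0.0378 0.0666] topproj w [236.38859014 256.98835175] (236, 262) s [184.91019813 131.50635128] (183, 135) topcam P px [241.8219313  175.94791826] T [235.46860116 174.38706846]
  knobtop tri [0.5455 0.0431 0.0734] [0.0014 0.0014] dir [0.043 0.533 0.845] 0.02964131415245585
[0.0297148  0.49911625 0.8660254 ]
```

```bash
cat >> h.py <<'E'
YAW=np.radians(-3.35);N=np.array([-np.sin(YAW)*.5,np.cos(YAW)*.5,np.sqrt(.75)])
_y=np.array([np.cos(YAW),np.sin(YAW),0]);TILT=R.from_matrix(np.stack([np.cross(_y,-N),_y,-N],1))
KB=np.array([.645,.023,.071]);KS=np.array([.545,.038,.0666])
E
python3 - <<'E'
from h import *
print(go(KB+.06*N,TILT))
c=dict(np.load("w_big.npz"));f=np.array([[505,180]])/3.75+[180,95];print("bottle",onz(c,f,.121,True))
E
```

```text
([0.0881, 0.0718, 0.1333], [0.149, -6.0, 0.691])
bottle [[0.51754207 0.35946462 0.121     ]]
```

Emit:
servo_tool(
  motion=[
    [[0.088, 0.072, 0.05, 0.15, -6.0, 0.69, 0.5], [0.088, 0.072, 0.05, 0.15, -6.0, 0.69, 0.5], [0.088, 0.072, 0.08, 0.15, -6.0, 0.69, 0.5], [0.088, 0.072, 0.11, 0.15, -6.0, 0.69, 0.5], [0.088, 0.072, 0.133, 0.15, -6.0, 0.69, 0.5], [0.088, 0.072, 0.133, 0.15, -6.0, 0.69, 0.5], [0.088, 0.072, 0.133, 0.15, -6.0, 0.69, 0.5], [0.088, 0.072, 0.133, 0.15, -6.0, 0.69, 0.5], [0.088, 0.072, 0.133, 0.15, -6.0, 0.69, 0.5]],
  ],
)

```text
t: 10.63
eef_pos: [0.6506, 0.0493, 0.1281]
tool_rot: [0.179, 0.705, 0.66, -0.186]
contact_force: [0.6, -0.3, 0.9]
gripper_width: 0.499
grasp_force: 0.0
```

Run:
```python
from meas import *
print(go(KB+.02*N,TILT),go(KB-.012*N,TILT),bot.get_obs()["q"])
c=bot.read_camera("wrist");cv2.imwrite("pics/k.png",cv2.resize(c["img"][:,:,::-1],(800,600)))
for T in (KB,KB+.011*N): print(proj(c,T,True)*[800/512,600/384])
```

```text
([0.0055, -0.0043, 0.0427], [0.044, -0.012, -0.096]) ([0.0054, -0.0044, 0.0747], [0.044, -0.012, -0.096]) [-0.1520486   0.68226836 -0.36839881  1.60153146  0.70952487  1.28350772
 -0.88636563]
[394.98266557 300.00803767]
[394.65863976 307.89173799]
```

View pics/k.png

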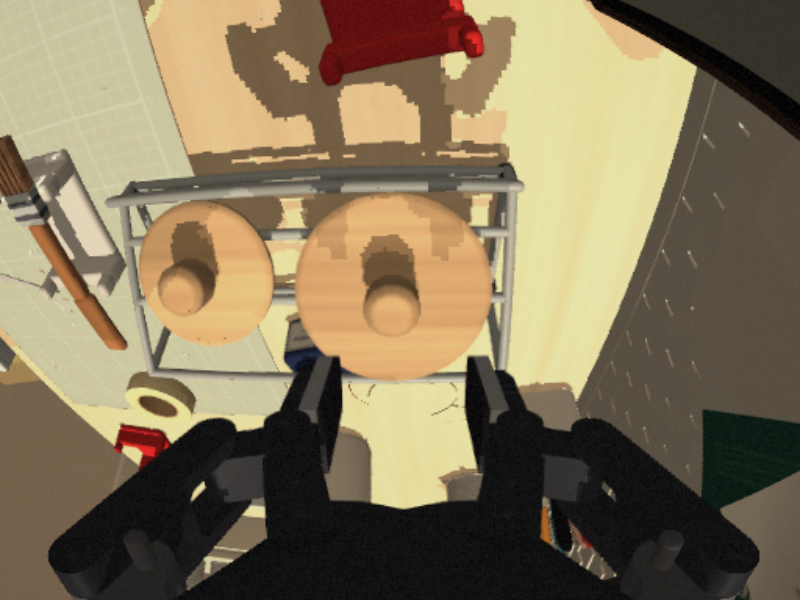

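The big knob is at about (391,310), against (395,305) projected, so it is within 2 mm. I go in.

Emit:
servo_tool(
  motion=[
    [[0.0055, -0.0055, 0.02, 0.04, 0, -0.1, 0.5], [0.0055, -0.0055, 0.043, 0.04, 0, -0.1, 0.5], [0.0055, -0.0055, 0.043, 0.04, 0, -0.1, 0.5], [0.0055, -0.0055, 0.055, 0.04, 0, -0.1, 0.5], [0.0055, -0.0055, 0.065, 0.04, 0, -0.1, 0.5], [0.0055, -0.0055, 0.072, 0.04, 0, -0.1, 0.5], [0.0055, -0.0055, 0.0745, 0.04, 0, -0.1, 0.5], [0.0055, -0.0055, 0.0745, 0.04, 0, -0.1, 0.5], [0.0055, -0.0055, 0.0745, 0.04, 0, -0.1, 0.5], [0.0055, -0.0055, 0.0745, 0.04, 0, -0.1, 0.5]],
  ],
)

```text
t: 11.52
eef_pos: [0.6423, 0.0198, 0.0577]
tool_rot: [0.176, 0.701, 0.665, -0.189]
contact_force: [-0.9, -0.1, 0.1]
gripper_width: 0.504
grasp_force: 0.0
```

Run:
```python
from meas import *
print(go(KB-.012*N,TILT))
```

```text
([-0.0037, 0.0025, -0.0012], [-0.016, -0.006, 0.064])
```

Emit:
servo_tool(
  motion=[
    [[-0.002, 0.001, 0, 0, 0, 0, 0.5], [-0.002, 0.001, 0, 0, 0, 0, 0.5], [-0.002, 0.001, 0, 0, 0, 0, 0.5], [-0.002, 0.001, 0, 0, 0, 0, 0.4], [-0.002, 0.001, 0, 0, 0, 0, 0.3], [-0.002, 0.001, 0, 0, 0, 0, 0.2], [-0.002, 0.001, 0, 0, 0, 0, 0.2], [-0.002, 0.001, 0, 0, 0, 0, 0.2], [-0.002, 0.001, 0, 0, 0, 0, 0.2]],
  ],
  grip_force=40,
)

```text
t: 12.27
eef_pos: [0.6439, 0.0186, 0.0595]
tool_rot: [0.177, 0.701, 0.665, -0.188]
contact_force: [0.8, 1.8, 5.8]
gripper_width: 0.286
grasp_force: 39.5
```

Run:
```python
from meas import *
p,r=tool();print(p,(p-KB)@N,go(KB-.012*N,TILT));m=np.array([.4478,.339,.2])
print(go(p+.07*N,r),go(p+[-.02,.10,.14],down(-3.35)))
```

```text
[0.6438993  0.01856075 0.05950565] -0.012202396159201833 ([-0.0019, 0.0008, -0.0002], [0.003, -0.012, 0.061])
([0.0001, 0.0, -0.07], [0.0, 0.0, 0.0]) ([0.0158, -0.0257, -0.1706], [-0.013, 5.988, 0.06])
```

Emit:
servo_tool(
  motion=[
    [[0, 0, -0.005, 0, 0, 0, 0.2], [0, 0, -0.015, 0, 0, 0, 0.2], [0, 0, -0.03, 0, 0, 0, 0.2], [0, 0, -0.05, 0, 0, 0, 0.2], [0, 0, -0.08, 0, 0, 0, 0.2], [0, 0, -0.12, 0, 1, 0, 0.2], [0.005, -0.02, -0.15, 0, 2, 0, 0.2], [0.01, -0.026, -0.17, 0, 3, 0, 0.2], [0.016, -0.026, -0.17, 0, 4, 0, 0.2], [0.016, -0.026, -0.17, 0, 5, 0, 0.2], [0.016, -0.026, -0.17, 0, 5.99, 0, 0.2], [0.016, -0.026, -0.17, 0, 5.99, 0, 0.2], [0.016, -0.026, -0.17, 0, 5.99, 0, 0.2]],
  ],
)

```text
t: 13.35
eef_pos: [0.623, 0.1158, 0.1985]
tool_rot: [-0.0, 0.727, 0.687, -0.003]
contact_force: [-0.1, 0.0, -1.9]
gripper_width: 0.28
grasp_force: 39.7
```

Run:
```python
from meas import *
p,r=tool();o=bot.get_obs();print(p,o["gripper_width"],o["contact_force"],r.as_matrix()[:,2])
print(go([.4478,.339,.2],down(-3.35)))
```

```text
[0.62301757 0.11581766 0.19850002] 0.2798914245066873 [-0.07378072  0.02341411 -1.91996146] [-0.00468939 -0.00321334 -0.99998384]
([0.2128, -0.1877, -0.0014], [-0.052, 0.04, 0.012])
```

Emit:
servo_tool(
  motion=[
    [[0.12, -0.187, -0.05, 0, 0, 0, 0.2], [0.12, -0.187, -0.05, 0, 0, 0, 0.2], [0.12, -0.187, -0.05, 0, 0, 0, 0.2], [0.12, -0.187, -0.05, 0, 0, 0, 0.2], [0.12, -0.187, -0.05, 0, 0, 0, 0.2], [0.12, -0.187, -0.05, 0, 0, 0, 0.2], [0.12, -0.187, -0.05, 0, 0, 0, 0.2], [0.12, -0.187, -0.05, 0, 0, 0, 0.2], [0.12, -0.187, -0.05, 0, 0, 0, 0.2]],
  ],
)

```text
t: 14.1
eef_pos: [0.4431, 0.2481, 0.2486]
tool_rot: [-0.001, 0.726, 0.688, -0.002]
contact_force: [0.5, -0.2, -1.7]
gripper_width: 0.287
grasp_force: 40.0
```

Run:
```python
from meas import *
c=bot.read_camera("wrist");np.savez("w_b3.npz",**c);print(tool()[0])
u,v=proj(c,[.448,.339,.078],True);print(u,v);h=hsv(c)
x0,y0=int(u-60),max(0,int(v-60))
cv2.imwrite("pics/b3.png",cv2.resize(c["img"][y0:y0+120,x0:x0+120,::-1],(600,600),interpolation=cv2.INTER_CUBIC));print(x0,y0)
```

```text
[0.44346933 0.24749256 0.24831536]
259.3131489457405 79.8616737366126
199 19
```

View pics/b3.png

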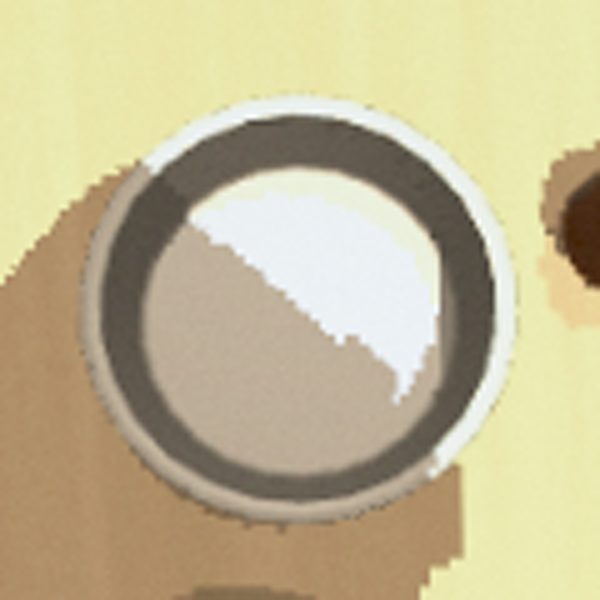

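The crop (scale 5, offset (199,19)) shows the mouth clear: the outer rim spans x 82–516, y 96–523, and the inner x 101–494, y 114–501. The centre is about (298,308).

Run:
```python
from meas import *
c=dict(np.load("w_b3.npz"))
f=lambda p:onz(c,np.array(p)/5+[199,19]-.4,.078,True)[:,:2]
o=f([[82,310],[516,310],[299,96],[299,523]]);i=f([[101,308],[494,308],[298,114],[298,501]])
print(circ(o),circ(i),o.mean(0),i.mean(0))
# held cover: plate silhouette centre in the same picture
h=hsv(c);m=(h[...,0]<21)&(h[...,1]>85)&(h[...,2]>50)
p,r=tool();q=proj(c,p-[0,0,.01],True);b,s=blob(m,q);print(q,s)
k=contour(b);P=onz(c,k,p[2]-.012,True)[:,:2];y=P[:,1]-p[1];top=P[(y>.0)];print(circ(top,.05),p)
print(go([.4474,.3385,.15],down(-3.35)))
```

```text
(array([0.44701706, 0.33868563, 0.04537983]), np.float64(0.00013131771614938376)) (array([0.44672548, 0.3390764 , 0.04106087]), np.float64(0.0001412302042977301)) [0.44703836 0.33886479] [0.44679567 0.33920818]
[259.77831366 231.25662007] [  125    53   295   273 25485]
(array([0.42910458, 0.27766837]), np.float64(0.010017663219073714)) [0.44346933 0.24749256 0.24831536]
([0.0913, -0.0006, 0.0981], [-0.054, 0.025, 0.045])
```

Run:
```python
from meas import *
c=dict(np.load("w_b3.npz"));h=hsv(c)
p,r=tool()
for ang in (60,75,90,105,120):
  a=np.radians(ang);print(ang)
  for z in (-.004,):
    s=np.arange(.036,.064,.002);Q=proj(c,[p+[t*np.cos(a),t*np.sin(a),z] for t in s],True).round().astype(int)
    print(" ".join(f"{int(t*1000+.5)}:{'/'.join(map(str,h[v,u]))}" for t,(u,v) in zip(s,Q)))
print(Q[0],Q[-1])
```

```text
60
36:16/125/165 38:15/131/167 40:15/127/168 42:15/128/163 44:15/126/158 46:16/126/156 48:19/111/131 50:30/63/235 52:30/62/235 54:30/62/235 56:31/62/236 58:29/63/236 60:30/66/236 62:29/67/236 64:30/65/235
75
36:15/124/169 38:15/124/163 40:15/124/162 42:16/127/162 44:16/129/164 46:15/129/164 48:18/113/108 50:28/64/235 52:27/77/224 54:17/102/177 56:29/68/234 58:17/104/176 60:16/105/175 62:16/105/175 64:17/101/174
90
36:15/128/165 38:15/124/164 40:15/128/160 42:16/126/162 44:15/129/168 46:15/128/160 48:16/129/128 50:18/104/137 52:17/105/134 54:16/102/135 56:17/101/176 58:17/102/178 60:17/102/178 62:16/87/140 64:18/49/181
105
36:16/127/169 38:16/127/165 40:16/130/159 42:16/127/162 44:15/122/163 46:15/129/162 48:15/133/153 50:17/105/131 52:16/105/134 54:18/103/131 56:16/107/171 58:17/107/172 60:16/105/172 62:18/104/172 64:16/101/175
120
36:16/124/160 38:16/128/167 40:16/127/167 42:16/130/165 44:16/128/163 46:16/132/157 48:15/125/153 50:16/105/173 52:17/102/173 54:17/104/176 56:16/106/174 58:16/104/176 60:17/102/175 62:17/100/176 64:16/101/179
[222 184] [191 140]
```

The plate edge lies about 2 mm short on the +y side, so the cover's axis is at TCP (-0.5, -1.8 mm), which I allow for.

Run:
```python
from meas import *
print(go([.4474,.3408,.105],down(-3.35)))
```

```text
([0.0937, -0.0005, 0.1431], [-0.054, 0.025, 0.045])
```

Emit:
servo_tool(
  motion=[
    [[0.03, -0.0005, 0.03, -0.054, 0.025, 0.045, 0.2], [0.06, -0.0005, 0.05, -0.054, 0.025, 0.045, 0.2], [0.09, -0.0005, 0.07, -0.054, 0.025, 0.045, 0.2], [0.0937, -0.0005, 0.1, -0.054, 0.025, 0.045, 0.2], [0.0937, -0.0005, 0.12, -0.054, 0.025, 0.045, 0.2], [0.0937, -0.0005, 0.135, -0.054, 0.025, 0.045, 0.2], [0.0937, -0.0005, 0.135, -0.054, 0.025, 0.045, 0.2], [0.0937, -0.0005, 0.135, -0.054, 0.025, 0.045, 0.2], [0.0937, -0.0005, 0.135, -0.054, 0.025, 0.045, 0.2], [0.0937, -0.0005, 0.135, -0.054, 0.025, 0.045, 0.2]],
  ],
)

```text
t: 14.98
eef_pos: [0.4482, 0.3414, 0.1147]
tool_rot: [-0.0, 0.728, 0.686, 0.002]
contact_force: [0.2, 0.5, -1.8]
gripper_width: 0.284
grasp_force: 40.0
```

Run:
```python
from meas import *
p,r=tool();print(p,r.as_matrix()[:,2].round(4),go([.4474,.3408,.0915],down(-3.35)))
```

```text
[0.44818879 0.34144231 0.11471474] [ 0.0021  0.0023 -1.    ] ([-0.0007, -0.0008, 0.0232], [0.022, -0.028, -0.013])
```

Emit:
servo_tool(
  motion=[
    [[-0.0007, -0.0008, 0.006, 0.02, -0.02, 0, 0.2], [-0.0007, -0.0008, 0.01, 0.02, -0.02, 0, 0.2], [-0.0007, -0.0008, 0.013, 0.02, -0.02, 0, 0.2], [-0.0007, -0.0008, 0.016, 0.02, -0.02, 0, 0.2], [-0.0007, -0.0008, 0.018, 0.02, -0.02, 0, 0.2], [-0.0007, -0.0008, 0.02, 0.02, -0.02, 0, 0.2], [-0.0007, -0.0008, 0.021, 0.02, -0.02, 0, 0.2], [-0.0007, -0.0008, 0.0215, 0.02, -0.02, 0, 0.2], [-0.0007, -0.0008, 0.0215, 0.02, -0.02, 0, 0.2]],
  ],
)

```text
t: 15.73
eef_pos: [0.4463, 0.3405, 0.0919]
tool_rot: [-0.0, 0.728, 0.686, -0.001]
contact_force: [1.2, -0.2, -1.3]
gripper_width: 0.286
grasp_force: 40.0
```

Emit:
servo_tool(
  motion=[
    [[0, 0, 0.0005, 0, 0, 0, 0.2], [0, 0, 0.001, 0, 0, 0, 0.2], [0, 0, 0.001, 0, 0, 0, 0.2], [0, 0, 0.001, 0, 0, 0, 0.2]],
  ],
)

```text
t: 16.07
eef_pos: [0.4463, 0.3405, 0.091]
tool_rot: [-0.0, 0.728, 0.686, -0.001]
contact_force: [0.2, -0.5, -0.5]
gripper_width: 0.285
grasp_force: 40.0
```

Emit:
servo_tool(
  motion=[
    [[0, 0, 0.0005, 0, 0, 0, 0.2], [0, 0, 0.001, 0, 0, 0, 0.2], [0, 0, 0.001, 0, 0, 0, 0.2], [0, 0, 0.001, 0, 0, 0, 0.2]],
  ],
)

```text
t: 16.4
eef_pos: [0.4462, 0.3405, 0.0899]
tool_rot: [-0.0, 0.728, 0.686, -0.001]
contact_force: [-0.0, -0.6, -1.3]
gripper_width: 0.285
grasp_force: 40.0
```

Emit:
servo_tool(
  motion=[
    [[0, 0, 0.0005, 0, 0, 0, 0.2], [0, 0, 0.001, 0, 0, 0, 0.2], [0, 0, 0.001, 0, 0, 0, 0.2], [0, 0, 0.001, 0, 0, 0, 0.2]],
  ],
)

```text
t: 16.73
eef_pos: [0.4463, 0.3405, 0.0889]
tool_rot: [-0.0, 0.728, 0.686, -0.001]
contact_force: [-0.2, -0.2, -0.8]
gripper_width: 0.29
grasp_force: 40.0
```

Emit:
servo_tool(
  motion=[
    [[0, 0, 0.0005, 0, 0, 0, 0.2], [0, 0, 0.001, 0, 0, 0, 0.2], [0, 0, 0.001, 0, 0, 0, 0.2], [0, 0, 0.0015, 0, 0, 0, 0.2], [0, 0, 0.0015, 0, 0, 0, 0.2]],
  ],
)

```text
t: 17.15
eef_pos: [0.4462, 0.3405, 0.0874]
tool_rot: [-0.0, 0.728, 0.686, -0.001]
contact_force: [0.1, 0.5, -1.3]
gripper_width: 0.29
grasp_force: 40.0
```

Emit:
servo_tool(
  motion=[
    [[0, 0, 0.0005, 0, 0, 0, 0.2], [0, 0, 0.001, 0, 0, 0, 0.2], [0, 0, 0.001, 0, 0, 0, 0.2], [0, 0, 0.001, 0, 0, 0, 0.2]],
  ],
)

```text
t: 17.48
eef_pos: [0.4463, 0.3405, 0.0864]
tool_rot: [-0.0, 0.728, 0.686, -0.001]
contact_force: [0.4, 0.3, -2.0]
gripper_width: 0.286
grasp_force: 40.0
```

Emit:
servo_tool(
  motion=[
    [[0, 0, 0.0005, 0, 0, 0, 0.2], [0, 0, 0.001, 0, 0, 0, 0.2], [0, 0, 0.001, 0, 0, 0, 0.2], [0, 0, 0.001, 0, 0, 0, 0.2]],
  ],
)

```text
t: 17.82
eef_pos: [0.4463, 0.3406, 0.0862]
tool_rot: [-0.0, 0.728, 0.686, -0.001]
contact_force: [-1.4, -1.9, 5.9]
gripper_width: 0.286
grasp_force: 41.2
```

Run:
```python
from meas import *
s=bot.read_camera("scene");h=hsv(s);o=bot.get_obs();print(o["eef_pos"],o["contact_force"],o["torque"])
# image column through the pot's near side: print rows along vertical line of the pot axis
for x in (.447,):
  Q=proj(s,[[.447,.339,z] for z in (0,.062,.071,.078,.086,.114)]);print(Q.round(1))
u=int(Q[3,0]);v=int(Q[3,1])
for du in (-14,-7,0,7,14): print(u+du,[f"{r}:"+'/'.join(map(str,h[r,u+du])) for r in range(v-8,v+30,1)])
```

```text
[0.4463212  0.34062344 0.08619967] [-2.12353688 -1.72557336  6.00556408] [-0.36753805  0.38653026 -0.0038624 ]
[[152.6 282.1]
 [148.5 259.8]
 [147.9 256.5]
 [147.5 253.9]
 [146.9 250.8]
 [144.9 240.1]]
133 ['245:18/129/144', '246:18/140/126', '247:16/136/131', '248:17/148/134', '249:16/134/135', '250:18/136/144', '251:17/136/144', '252:18/144/147', '253:17/140/144', '254:17/126/152', '255:16/132/149', '256:16/133/150', '257:16/137/147', '258:18/137/145', '259:16/133/151', '260:15/132/151', '261:17/135/155', '262:16/134/154', '263:16/139/154', '264:17/133/151', '265:17/144/149', '266:18/149/137', '267:17/124/127', '268:18/81/120', '269:19/56/127', '270:23/55/126', '271:18/52/128', '272:20/58/131', '273:19/59/125', '274:23/53/131', '275:19/61/125', '276:23/60/123', '277:21/53/125', '278:20/54/127', '279:20/53/130', '280:20/57/121', '281:21/51/129', '282:19/60/128']
140 ['245:15/137/99', '246:15/135/96', '247:19/133/96', '248:19/144/90', '249:18/121/93', '250:18/145/95', '251:17/125/106', '252:17/131/103', '253:15/143/102', '254:17/129/103', '255:16/133/100', '256:16/130/98', '257:17/13
[... 1727 characters left out ...]
281:18/56/127', '282:20/57/130']
161 ['245:17/137/217', '246:16/141/213', '247:17/139/174', '248:16/127/116', '249:18/135/102', '250:17/135/106', '251:16/133/109', '252:17/132/110', '253:17/129/109', '254:15/126/107', '255:18/143/98', '256:18/134/103', '257:17/135/102', '258:17/130/106', '259:17/138/98', '260:16/131/105', '261:16/133/107', '262:16/117/111', '263:17/102/107', '264:21/71/111', '265:21/61/121', '266:22/57/120', '267:20/54/123', '268:23/56/119', '269:20/58/123', '270:18/59/122', '271:19/62/120', '272:17/55/126', '273:24/64/120', '274:23/51/120', '275:21/60/120', '276:19/66/120', '277:17/52/122', '278:19/57/125', '279:20/64/120', '280:19/57/129', '281:20/54/122', '282:17/65/118']
```

Contact comes at TCP z 0.0862, which puts the plate on the rim. I release and rise.

Emit:
servo_tool(
  motion=[
    [[0, 0, -0.0003, 0, 0, 0, 0.3], [0, 0, -0.0005, 0, 0, 0, 0.36], [0, 0, -0.0005, 0, 0, 0, 0.42], [0, 0, -0.0005, 0, 0, 0, 0.5], [0, 0, -0.0005, 0, 0, 0, 0.5], [0, 0, -0.0005, 0, 0, 0, 0.5], [0, 0, -0.015, 0, 0, 0, 0.5], [0, 0, -0.04, 0, 0, 0, 0.5], [0, 0, -0.08, 0, 0, 0, 0.5], [0, 0, -0.12, 0, 0, 0, 0.5], [0, 0, -0.15, 0, 0, 0, 0.5], [0, 0, -0.15, 0, 0, 0, 0.5]],
  ],
)

```text
t: 18.87
eef_pos: [0.4488, 0.3436, 0.2422]
tool_rot: [0.0, 0.728, 0.686, 0.005]
contact_force: [0.4, 0.9, 1.2]
gripper_width: 0.499
grasp_force: 0.0
```

Run:
```python
from meas import *
s=bot.read_camera("scene");h=hsv(s);c=bot.read_camera("wrist");np.savez("w_b4.npz",**c);hw=hsv(c)
for n,cc,hh,f,z in (("scene",s,h,False,.082),("wrist",c,hw,True,.082)):
    m=(hh[...,0]<21)&(hh[...,1]>95)&(hh[...,2]>50);q=proj(cc,[.447,.339,.086],f);b,st=blob(m,q);print(n,q.round(1),st)
# bottom edge of plate vs prediction for a seated cover, scene camera
a=np.radians(np.arange(0,360,5));bot_=np.stack([.447+.05*np.cos(a),.339+.05*np.sin(a),np.full_like(a,.078)],1)
Q=proj(s,bot_)
for u in range(118,182,7):
    k=Q[np.argsort(abs(Q[:,0]-u))[:4]];pred=np.max(k[:,1]);col=h[:,u,1].astype(int);r=[v for v in range(int(pred)-6,int(pred)+8) if col[v-1]>=95 and col[v+1]<95]
    print(u,round(pred,1),r)
print(go([.62,.16,.25],down(0)),go(KS+.06*N,TILT))
```

```text
scene [146.9 250.8] [ 115  239   56   35 1326]
wrist [257.2 172.7] [  112     0   192   275 20858]
118 259.8 [265, 266]
125 263.1 [263, 264]
132 267.7 [267, 268]
139 268.6 [268, 269]
146 268.5 [268, 269]
153 267.4 [266, 267]
160 264.4 [264, 265]
167 260.2 [258, 259]
174 252.8 [246]
181 252.8 []
([-0.1705, 0.1833, -0.0132], [0.013, -0.011, -0.675]) ([-0.2669, 0.1154, 0.1181], [0.011, -6.012, -0.008])
```

The plate's lower edge matches a seated cover within 1 px all along. Next is the small cover.

Emit:
servo_tool(
  motion=[
    [[-0.267, 0.115, 0.0, 0, 0, 0, 0.5], [-0.267, 0.115, 0.0, 0, 0, 0, 0.5], [-0.267, 0.115, 0.0, 0, -1, 0, 0.5], [-0.267, 0.115, 0.0, 0, -3, 0, 0.5], [-0.267, 0.115, 0.03, 0, -5, 0, 0.5], [-0.267, 0.115, 0.06, 0, -6, 0, 0.5], [-0.267, 0.115, 0.09, 0, -6, 0, 0.5], [-0.267, 0.115, 0.1, 0, -6, 0, 0.5], [-0.267, 0.115, 0.1, 0, -6, 0, 0.5], [-0.267, 0.115, 0.1, 0, -6, 0, 0.5], [-0.267, 0.115, 0.1, 0, -6, 0, 0.5]],
  ],
)

```text
t: 19.88
eef_pos: [0.545, 0.0678, 0.1351]
tool_rot: [0.177, 0.702, 0.663, -0.189]
contact_force: [1.1, 0.4, 1.2]
gripper_width: 0.499
grasp_force: 0.0
```

Run:
```python
from meas import *
c=bot.read_camera("wrist");h=hsv(c);np.savez("w_s.npz",**c);p,r=tool();print(p,go(KS+.02*N,TILT),go(KS-.0115*N,TILT))
print("knob pred",proj(c,KS,True),proj(c,KS+.011*N,True))
# plate boundary along rack-plane directions, plate-top plane
ct=KS-.017*N;e1=TILT.as_matrix()[:,1];e2=TILT.as_matrix()[:,0]
E=[]
for a in np.radians(np.arange(0,360,15)):
    d=e1*np.cos(a)+e2*np.sin(a);s=np.arange(.03,.05,.0005);Q=proj(c,ct+s[:,None]*d,True).round().astype(int)
    ok=(Q[:,0]>0)&(Q[:,0]<511)&(Q[:,1]>0)&(Q[:,1]<383)
    m=np.array([k and h[v,u,0]<21 and h[v,u,1]>85 and h[v,u,2]>60 for k,(u,v) in zip(ok,Q)])
    E.append((int(np.degrees(a)+.5),round(1000*s[np.argmin(m)] if not m.all() else 99,1)))
print(E)
```

```text
[0.54560245 0.06858286 0.13609488] ([0.0082, 0.0012, 0.0555], [-0.003, -0.01, 0.015]) ([0.0082, 0.0012, 0.087], [-0.003, -0.01, 0.015])
knob pred [261.24153194 183.48040118] [261.35849569 187.90210722]
[(0, np.float64(39.5)), (15, np.float64(38.5)), (30, np.float64(39.0)), (45, np.float64(41.0)), (60, np.float64(45.0)), (75, np.float64(40.0)), (90, np.float64(38.5)), (105, np.float64(40.0)), (120, np.float64(40.0)), (135, np.float64(40.5)), (150, np.float64(41.0)), (165, np.float64(41.5)), (180, np.float64(42.0)), (195, np.float64(43.0)), (210, np.float64(42.5)), (225, np.float64(43.0)), (240, np.float64(42.5)), (255, np.float64(42.0)), (270, np.float64(41.5)), (285, np.float64(41.0)), (300, np.float64(41.5)), (315, np.float64(31.0)), (330, np.float64(42.5)), (345, np.float64(39.5))]
```

Emit:
servo_tool(
  motion=[
    [[0.007, 0, 0.02, 0, 0, 0, 0.5], [0.007, 0, 0.045, 0, 0, 0, 0.5], [0.007, 0, 0.055, 0, 0, 0, 0.5], [0.007, 0, 0.067, 0, 0, 0, 0.5], [0.007, 0, 0.077, 0, 0, 0, 0.5], [0.007, 0, 0.082, 0, 0, 0, 0.5], [0.007, 0, 0.0845, 0, 0, 0, 0.5], [0.007, 0, 0.0845, 0, 0, 0, 0.5], [0.007, 0, 0.0845, 0, 0, 0, 0.5], [0.007, 0, 0.0845, 0, 0, 0, 0.5], [0.007, 0, 0.0845, 0, 0, 0, 0.5]],
  ],
)

```text
t: 20.85
eef_pos: [0.5436, 0.0316, 0.0592]
tool_rot: [0.177, 0.703, 0.663, -0.188]
contact_force: [-0.8, -0.7, -0.4]
gripper_width: 0.498
grasp_force: 0.0
```

Run:
```python
from meas import *
print(tool()[0],go(KS-.009*N,TILT))
```

```text
[0.54362007 0.03162953 0.05923947] ([0.0019, 0.001, -0.0006], [-0.005, -0.001, 0.006])
```

Emit:
servo_tool(
  motion=[
    [[0.0005, 0, 0, 0, 0, 0, 0.4], [0.0005, 0, 0, 0, 0, 0, 0.3], [0.0005, 0, 0, 0, 0, 0, 0.2], [0.0005, 0, 0, 0, 0, 0, 0.2], [0.0005, 0, 0, 0, 0, 0, 0.2], [0.0005, 0, 0, 0, 0, 0, 0.2]],
  ],
)

```text
t: 21.35
eef_pos: [0.5434, 0.0319, 0.0588]
tool_rot: [0.177, 0.703, 0.663, -0.189]
contact_force: [-1.5, 2.0, 3.7]
gripper_width: 0.284
grasp_force: 39.2
```

Emit:
servo_tool(
  motion=[
    [[0, 0, -0.005, 0, 0, 0, 0.2], [0, 0, -0.015, 0, 0, 0, 0.2], [0, 0, -0.03, 0, 0, 0, 0.2], [0, 0, -0.05, 0, 0, 0, 0.2], [0, 0, -0.08, 0, 0, 0, 0.2], [0, 0, -0.12, 0, 1, 0, 0.2], [0.005, 0, -0.15, 0, 2, 0, 0.2], [0.01, 0, -0.17, 0, 3, 0, 0.2], [0.016, 0, -0.18, 0, 4, 0, 0.2], [0.016, 0, -0.18, 0, 5, 0, 0.2], [0.016, 0, -0.18, 0, 6, 0, 0.2], [0.016, 0, -0.18, 0, 6, 0, 0.2], [0.016, 0, -0.18, 0, 6, 0, 0.2]],
  ],
)

```text
t: 22.43
eef_pos: [0.5497, 0.1338, 0.2072]
tool_rot: [0.001, 0.728, 0.685, -0.001]
contact_force: [-0.7, 0.5, -1.5]
gripper_width: 0.289
grasp_force: 39.4
```

Run:
```python
from meas import *
p,r=tool();o=bot.get_obs();print(p,o["gripper_width"],o["contact_force"],r.as_matrix()[:,2])
print(go([.55,-.1,.24],down(-3.35)),go([.449,-.323-.09,.25],down(-3.35)))
c=dict(np.load("w_small.npz"));h=hsv(c)
```

```text
[0.54966301 0.13376859 0.20718601] 0.2888818878381292 [-0.71197015  0.5165779  -1.50609037] [-0.00125512 -0.00295695 -0.99999484]
([-0.2334, 0.0146, -0.0321], [-0.012, 0.035, -0.033]) ([-0.552, -0.067, -0.0411], [-0.012, 0.035, -0.033])
```

Emit:
servo_tool(
  motion=[
    [[-0.2, 0.015, -0.04, 0, 0, 0, 0.2], [-0.2, 0.015, -0.04, 0, 0, 0, 0.2], [-0.2, 0.015, -0.04, 0, 0, 0, 0.2], [-0.2, 0.015, -0.04, 0, 0, 0, 0.2], [-0.3, -0.01, -0.04, 0, 0, 0, 0.2], [-0.552, -0.067, -0.04, 0, 0, 0, 0.2], [-0.552, -0.067, -0.04, 0, 0, 0, 0.2], [-0.552, -0.067, -0.04, 0, 0, 0, 0.2], [-0.552, -0.067, -0.04, 0, 0, 0, 0.2], [-0.552, -0.067, -0.04, 0, 0, 0, 0.2], [-0.552, -0.067, -0.04, 0, 0, 0, 0.2], [-0.552, -0.067, -0.04, 0, 0, 0, 0.2], [-0.552, -0.067, -0.04, 0, 0, 0, 0.2], [-0.552, -0.067, -0.04, 0, 0, 0, 0.2], [-0.552, -0.067, -0.04, 0, 0, 0, 0.2], [-0.552, -0.067, -0.04, 0, 0, 0, 0.2], [-0.552, -0.067, -0.04, 0, 0, 0, 0.2]],
  ],
)

```text
t: 23.85
eef_pos: [0.4521, -0.4093, 0.2467]
tool_rot: [-0.001, 0.726, 0.687, -0.001]
contact_force: [0.1, -0.2, -1.2]
gripper_width: 0.283
grasp_force: 39.4
```

Run:
```python
from meas import *
c=bot.read_camera("wrist");h=hsv(c);np.savez("w_s3.npz",**c);p,r=tool();print(p,bot.get_obs()["gripper_width"])
ct=np.array([.449,-.3235,.062])
def scan(ct,z,lo,hi,angs,f,first=True):
    out=[]
    for a in np.radians(angs):
        s=np.arange(lo,hi,.0005);X=ct[:2]+s[:,None]*[np.cos(a),np.sin(a)];Q=proj(c,np.c_[X,np.full(len(s),z)],True)
        px=cv2.remap(h,Q[:,:1].astype(np.float32),Q[:,1:].astype(np.float32),cv2.INTER_NEAREST)[:,0].astype(int)
        m=f(px);out.append((int(round(np.degrees(a))),round(1000*s[np.argmin(m)],1) if not m.all() else None))
    return out
# outer rim: saturation rises beyond rim; inner: value jump
o=scan(ct,.062,.033,.045,np.arange(0,360,20),lambda q:q[:,1]<52);print(o)
for a in (0,90,180,270):
    s=np.arange(.026,.044,.001);a=np.radians(a);Q=proj(c,np.c_[ct[:2]+s[:,None]*[np.cos(a),np.sin(a)],np.full(len(s),.062)],True).round().astype(int)
    print([f"{int(t*1000+.5)}:{h[v,u,1]}/{h[v,u,2]}" for t,(u,v) in zip(s,Q)])
# held cover front edge
print("cover",scan(p,p[2]-.001,.03,.06,range(40,141,10),lambda q:(q[:,0]<21)&(q[:,1]>115)))
for a in (60,90,120):
    s=np.arange(.034,.05,.001);a=np.radians(a);Q=proj(c,np.c_[p[:2]+s[:,None]*[np.cos(a),np.sin(a)],np.full(len(s),p[2]-.001)],True).round().astype(int)
    print([f"{int(t*1000+.5)}:{h[v,u,0]}/{h[v,u,1]}/{h[v,u,2]}" for t,(u,v) in zip(s,Q)])
```

```text
[ 0.45223473 -0.4090248   0.24680918] 0.280334605985482
[(0, np.float64(33.0)), (20, np.float64(33.0)), (40, np.float64(33.0)), (60, np.float64(33.0)), (80, np.float64(33.0)), (100, np.float64(33.0)), (120, np.float64(34.0)), (140, np.float64(34.5)), (160, np.float64(33.0)), (180, np.float64(34.5)), (200, np.float64(33.0)), (220, np.float64(34.5)), (240, np.float64(33.0)), (260, np.float64(37.5)), (280, np.float64(36.0)), (300, np.float64(35.0)), (320, np.float64(35.5)), (340, np.float64(34.0))]
['26:50/82', '27:55/112', '28:55/112', '29:13/201', '30:16/208', '31:18/221', '32:27/233', '33:59/230', '34:65/232', '35:64/230', '36:68/230', '37:68/231', '38:67/231', '39:67/231', '40:67/231', '41:71/231', '42:71/230', '43:71/230']
['26:49/99', '27:51/100', '28:20/218', '29:6/236', '30:6/237', '31:15/227', '32:68/188', '33:76/222', '34:76/222', '35:68/230', '36:68/230', '37:69/230', '38:68/230', '39:70/231', '40:68/230', '41:69/230', '42:68/231', '43:68/231']
['26:51/169', '27:52/133', '28:55/92', '29:53/86', '30:56/86', '31:53/87', '32:55/84', '33:48/91', '34:48/91', '35:53/170', '36:49/18
[... 713 characters left out ...]
47', '40:15/127/142', '41:23/90/148', '42:28/71/232', '43:29/71/230', '44:29/68/230', '45:29/68/232', '46:29/68/232', '47:29/68/231', '48:29/67/232', '49:30/65/231']
['34:16/129/156', '35:14/125/157', '36:15/125/153', '37:15/127/154', '38:15/130/147', '39:15/128/145', '40:15/127/143', '41:15/128/135', '42:17/117/118', '43:20/94/230', '44:20/95/231', '45:17/104/128', '46:17/104/127', '47:17/105/126', '48:17/106/128', '49:17/98/127']
['34:16/127/155', '35:15/127/157', '36:15/123/155', '37:15/125/155', '38:16/130/118', '39:15/127/149', '40:15/127/147', '41:16/128/141', '42:20/96/210', '43:21/91/230', '44:21/91/232', '45:20/94/230', '46:20/96/231', '47:20/94/231', '48:20/97/229', '49:19/96/231']
```

Run:
```python
from meas import *
print(go([.4466,-.3275,.095],down(-3.35)))
```

```text
([0.081, -0.0097, 0.1519], [-0.023, -0.004, 0.048])
```

Emit:
servo_tool(
  motion=[
    [[0.03, -0.005, 0.03, 0, 0, 0.05, 0.2], [0.06, -0.0097, 0.05, 0, 0, 0.05, 0.2], [0.081, -0.0097, 0.07, 0, 0, 0.05, 0.2], [0.081, -0.0097, 0.1, 0, 0, 0.05, 0.2], [0.081, -0.0097, 0.13, 0, 0, 0.05, 0.2], [0.081, -0.0097, 0.145, 0, 0, 0.05, 0.2], [0.081, -0.0097, 0.145, 0, 0, 0.05, 0.2], [0.081, -0.0097, 0.145, 0, 0, 0.05, 0.2], [0.081, -0.0097, 0.145, 0, 0, 0.05, 0.2], [0.081, -0.0097, 0.145, 0, 0, 0.05, 0.2], [0.081, -0.0097, 0.145, 0, 0, 0.05, 0.2]],
  ],
)

```text
t: 24.82
eef_pos: [0.4462, -0.3308, 0.1032]
tool_rot: [0.001, 0.729, 0.685, -0.0]
contact_force: [0.2, 0.3, -0.4]
gripper_width: 0.282
grasp_force: 39.5
```

Run:
```python
from meas import *
p,r=tool();print(p,r.as_matrix()[:,2].round(4),go([.4466,-.3275,.077],down(-3.35)))
```

```text
[ 0.44623784 -0.33082441  0.10321875] [ 5.e-04 -2.e-03 -1.e+00] ([0.0034, 0.0001, 0.0262], [0.007, 0.022, -0.05])
```

Emit:
servo_tool(
  motion=[
    [[0.003, 0, 0, 0, 0.02, -0.05, 0.2], [0.003, 0, 0, 0, 0.02, -0.05, 0.2], [0.003, 0, 0.005, 0, 0.02, -0.05, 0.2], [0.003, 0, 0.01, 0, 0.02, -0.05, 0.2], [0.003, 0, 0.01, 0, 0.02, -0.05, 0.2], [0.003, 0, 0.01, 0, 0.02, -0.05, 0.2]],
  ],
)

```text
t: 25.32
eef_pos: [0.445, -0.3273, 0.0911]
tool_rot: [-0.002, 0.728, 0.686, -0.0]
contact_force: [0.3, -0.6, -1.9]
gripper_width: 0.288
grasp_force: 39.5
```

Run:
```python
from meas import *
p,r=tool();print(p,r.as_matrix()[:,2].round(4),go([.4466,-.3275,.077],down(-3.35)))
```

```text
[ 0.44497683 -0.32728412  0.09106891] [-0.0025  0.0021 -1.    ] ([-0.0001, 0.0017, 0.0141], [-0.03, -0.022, -0.003])
```

Emit:
servo_tool(
  motion=[
    [[0, 0.0012, 0.003, 0, 0, 0, 0.2], [0, 0.0012, 0.006, 0, 0, 0, 0.2], [0, 0.0012, 0.009, 0, 0, 0, 0.2], [0, 0.0012, 0.011, 0, 0, 0, 0.2], [0, 0.0012, 0.0125, 0, 0, 0, 0.2], [0, 0.0012, 0.014, 0, 0, 0, 0.2], [0, 0.0012, 0.0145, 0, 0, 0, 0.2], [0, 0.0012, 0.0145, 0, 0, 0, 0.2]],
  ],
)

```text
t: 25.98
eef_pos: [0.4466, -0.3275, 0.0771]
tool_rot: [-0.001, 0.728, 0.686, -0.0]
contact_force: [-0.7, 0.8, -0.0]
gripper_width: 0.282
grasp_force: 39.5
```

Emit:
servo_tool(
  motion=[
    [[0, 0, 0.0005, 0, 0, 0, 0.2], [0, 0, 0.001, 0, 0, 0, 0.2], [0, 0, 0.0015, 0, 0, 0, 0.2], [0, 0, 0.002, 0, 0, 0, 0.2], [0, 0, 0.002, 0, 0, 0, 0.2]],
  ],
)

```text
t: 26.4
eef_pos: [0.4465, -0.3275, 0.0752]
tool_rot: [-0.001, 0.728, 0.686, -0.0]
contact_force: [-0.6, -0.2, -0.2]
gripper_width: 0.284
grasp_force: 39.5
```

Emit:
servo_tool(
  motion=[
    [[0, 0, 0.0005, 0, 0, 0, 0.2], [0, 0, 0.001, 0, 0, 0, 0.2], [0, 0, 0.001, 0, 0, 0, 0.2], [0, 0, 0.0015, 0, 0, 0, 0.2], [0, 0, 0.0015, 0, 0, 0, 0.2]],
  ],
)

```text
t: 26.82
eef_pos: [0.4466, -0.3275, 0.0737]
tool_rot: [-0.001, 0.728, 0.686, -0.0]
contact_force: [-0.7, -0.9, -0.3]
gripper_width: 0.285
grasp_force: 39.5
```

Emit:
servo_tool(
  motion=[
    [[0, 0, 0.0005, 0, 0, 0, 0.2], [0, 0, 0.001, 0, 0, 0, 0.2], [0, 0, 0.001, 0, 0, 0, 0.2], [0, 0, 0.001, 0, 0, 0, 0.2]],
  ],
)

```text
t: 27.15
eef_pos: [0.4467, -0.3275, 0.0732]
tool_rot: [-0.001, 0.728, 0.686, -0.0]
contact_force: [-2.3, 1.2, 5.4]
gripper_width: 0.28
grasp_force: 40.0
```

Contact is at 0.0732, as predicted for a seated cover. I release and rise.

Emit:
servo_tool(
  motion=[
    [[0, 0, -0.0003, 0, 0, 0, 0.3], [0, 0, -0.0005, 0, 0, 0, 0.36], [0, 0, -0.0005, 0, 0, 0, 0.42], [0, 0, -0.0005, 0, 0, 0, 0.5], [0, 0, -0.0005, 0, 0, 0, 0.5], [0, 0, -0.0005, 0, 0, 0, 0.5], [0, 0, -0.015, 0, 0, 0, 0.5], [0, 0, -0.04, 0, 0, 0, 0.5], [0, 0, -0.08, 0, 0, 0, 0.5], [0, 0, -0.12, 0, 0, 0, 0.5], [0, 0, -0.15, 0, 0, 0, 0.5], [-0.06, 0, -0.17, 0, 0, 0, 0.5], [-0.1, 0, -0.17, 0, 0, 0, 0.5], [-0.1, 0, -0.17, 0, 0, 0, 0.5], [-0.1, 0, -0.17, 0, 0, 0, 0.5]],
  ],
)

```text
t: 28.4
eef_pos: [0.4389, -0.4338, 0.243]
tool_rot: [0.0, 0.73, 0.683, -0.001]
contact_force: [-1.1, -0.1, 0.6]
gripper_width: 0.502
grasp_force: 0.0
```

Run:
```python
from meas import *
s=bot.read_camera("scene");h=hsv(s);t=bot.read_camera("top");ht=hsv(t);w=bot.read_camera("wrist")
a=np.radians(np.arange(0,360,4))
for nm,ct,r,z in (("small",(.446,-.327),.04,.062),("big",(.447,.339),.05,.078)):
    # wooden blob in each camera, compared with the outline a seated cover would have
    P=np.concatenate([np.stack([ct[0]+rr*np.cos(a),ct[1]+rr*np.sin(a),np.full_like(a,z+dz)],1) for rr,dz in ((r,0),(r,.008),(.013,.033))])
    for cn,c,f in (("scene",s,False),("top",t,False),("wrist",w,True)):
        hh=hsv(c);Q=proj(c,P,f);lo,hi=Q.min(0).round(1),Q.max(0).round(1)
        if lo.min()<0 or hi[0]>511 or hi[1]>383: continue
        b,st=blob((hh[...,0]<21)&(hh[...,1]>95)&(hh[...,2]>50),Q.mean(0));print(nm,cn,"pred",lo,hi,"seen",st[:2]-.5,st[:2]+st[2:4]-.5)
        if cn=="scene":
            for u in range(int(lo[0])+5,int(hi[0])-3,7):
                k=Q[:90];k=k[np.argsort(abs(k[:,0]-u))[:4]];pred=k[:,1].max();col=hh[:,u,1].astype(int)
                print("  ",u,round(pred,1),[v for v in range(int(pred)-6,int(pred)+8) if col[v]>=95 and col[v+1]<95])
h=ht
for n,m,near in (("brush",(h[...,0]<17)&(h[...,1]>130)&(h[...,2]>60),(240,215)),):
    b,st=blob(m,near);q=cv2.minAreaRect(contour(b));print(n,st,onz(t,cv2.boxPoints(q),.035).round(3).tolist())
print(bot.get_obs()["eef_pos"],bot.get_obs()["t"])
```

```text
small scene pred [348.8 156.8] [377.4 175.7] seen [313.5 156.5] [376.5 186.5]
   353 173.5 [173]
   360 175.4 [175]
   367 175.6 [175]
small top pred [360.9 192.7] [391.9 223.1] seen [356.5 153.5] [375.5 176.5]
small wrist pred [219.9  34.4] [296.4 108.8] seen [303.5  12.5] [336.5  83.5]
big scene pred [122.7 237.3] [171.1 268.7] seen [115.5 238.5] [170.5 273.5]
   127 265.0 [265]
   134 268.0 [268]
   141 268.7 [268]
   148 268.2 [268]
   155 266.5 [266]
   162 263.8 [262]
big top pred [102.7 195.6] [142.2 234.3] seen [104.5 195.5] [151.5 234.5]
brush [230 217  46   6 190] [[0.435, 0.063, 0.035], [0.431, -0.059, 0.035], [0.418, -0.059, 0.035], [0.421, 0.063, 0.035]]
[ 0.44108271 -0.42656506  0.24215025] 28.55
```

Run:
```python
from meas import *
c=bot.read_camera("wrist");h=hsv(c);E=[]
for ang in range(0,360,30):
    a=np.radians(ang);s=np.arange(.03,.05,.0005);Q=proj(c,np.c_[.446+s*np.cos(a),-.327+s*np.sin(a),np.full(len(s),.070)],True).round().astype(int)
    px=h[Q[:,1].clip(0,383),Q[:,0].clip(0,511)].astype(int);m=(px[:,0]<21)&(px[:,1]>112);E.append((ang,round(1000*s[np.argmin(m)],1)))
print(E)
a=cv2.imread("pics/top0.png").astype(int);b=bot.read_camera("top")["img"][:,:,::-1].astype(int)
d=cv2.GaussianBlur(abs(a-b).max(2).astype(np.uint8),(5,5),0)>40
n,l,s,ce=cv2.connectedComponentsWithStats(d.astype(np.uint8))
for i in range(1,n):
    if s[i,4]>8: print(s[i],ce[i].round())
```

```text
[(0, np.float64(30.0)), (30, np.float64(39.5)), (60, np.float64(31.5)), (90, np.float64(39.5)), (120, np.float64(39.5)), (150, np.float64(40.5)), (180, np.float64(40.5)), (210, np.float64(40.0)), (240, np.float64(40.5)), (270, np.float64(39.5)), (300, np.float64(39.5)), (330, np.float64(30.0))]
[232 121  30  43 871] [246. 142.]
[230 165  21  25 399] [240. 177.]
[ 441  167   71   69 3095] [477. 198.]
[ 324  194   78  103 3562] [367. 245.]
[  93  197   48   39 1207] [121. 216.]
[142 207  28  13 270] [156. 213.]
[208 216  68   9 496] [240. 220.]
[ 405  260   85   34 1677] [451. 279.]
[291 307   4   4  11] [293. 308.]
[300 319  16  15 128] [309. 326.]
[498 332   6  49 193] [501. 357.]
[276 335  17  18 122] [284. 342.]
[308 366   9  13  61] [313. 372.]
[494 381   5   3  11] [496. 382.]
```

```bash
python3 -c "
from station import bot
print(bot.hand_in())"
```

```text
the job is handed in; nothing more can be done
None
```

The job is handed in at about 29 s: the brush lies in the white rest and each cover sits level on its own pot by the camera measurements; in the top view nothing else appears moved, though I didn't check the pots' own positions separately.

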